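# Tip the beads from the turntable cup into the bowl

## Robot

A 7-joint arm with a two-finger parallel gripper is mounted at the origin on the work surface. World frame = base frame: x ahead of the robot, y to its left, z up, the work surface at z = 0. Lengths are in m, angles in rad, forces in N, time in s.
With the tool pointing down it reaches from about 0.35 to 0.9 m from the base axis. Payload 8.1 kg.
Tool frame: the origin (TCP) lies at the very end of the fingers, on their centre line; the grasp point (between the pads) lies 19 mm behind it; z points along the fingers, y is the line along which they close (so a half turn about z gives the same grasp; the last joint's range is limited). The gripper opens to 92 mm and grips with 3 to 60 N. Pads are 19 mm wide; open, the fingers measure 130 mm over their backs; the gripper's body (75 mm by 190 mm) begins 47 mm behind the grasp point.
Start: joints at [0.998, 0.434, 0.025, 1.573, -0.012, 1.134, -0.075], TCP at [0.283, -0.557, 0.227] pointing down, gripper open.
Joint ranges: [-2.62, 2.62], [-0.44, 2.09], [-1.27, 1.32], [0.08, 2.57], [-1.32, 4.46], [0.12, 2], [-2.74, 2.74]. Speed limits (rad/s): [2.22, 2.22, 3.01, 3.01, 3.14, 3.14, 3.14].

## Interface

Orientations are given as a rotation vector (axis times angle).
In Python, from cell import arm gives the robot as it stands.
- The arm moves only by the tool carry_out, never from a script. Its argument "commands" is a list of rows, each a list of 7 numbers: the opening, from 0 (shut) to 1 (fully open), then the shift along the tool's x, y, z each as a share of 0.025 m, from -1 to 1, then the turn, a rotation vector about the tool's x, y, z each as a share of 0.1 rad, from -1 to 1. A call has 1 to 8 rows; each row shifts and turns the commanded pose from where the row before left it, along the tool's axes as they then stand; what a row does not reach is not made up. A row lasts 1/10 s, in which the tool goes at most 50 mm and 8.59 degrees, less where a joint would pass 70% of its speed; a pose out of reach is approached as far as the arm can. A call with a number of a shift or a turn outside -1 to 1 is refused whole. A call with a gripper value outside its range is refused whole. The fingers move at their own pace and stop on an object; "squeeze" is the grip in N (left out, the last holds). Time passes only in rows, so rows that do not move let the fingers close. It gives the time, the measured TCP pose, the force, the opening and the grip force at its end, in the units of the state.
- arm.observe(): the state, without advancing time (a new reading comes with each control period).
- arm.get_image(name): name is "scene" or "side" or "wrist"; returns a dict with "pixels" (400x640x3 uint8, red, green, blue), "range_z" (400x640 float32, m along the optical axis (not along the pixel's ray), 0 where there is no reading), "mtx" (3x3 intrinsics, pixels), "k1" (the pictures are not rectified: a ray, as slopes to the right and down, at radius r is drawn at 1 + k1 r^2 times it, then the intrinsics apply), "R" (3x3) and "t" (3): a world point X has camera coordinates R X + t; the wrist camera has in their place "tool_from_camera" (4x4, takes a point from camera to tool coordinates, whose origin is the TCP and whose axes are the flange's). Camera axes: x right, y down, z forward; pixel columns grow to the right and rows downward; lengths in m; the calibration is good to about 2 mm. A picture is of the moment at which its call begins: read the wrist's pose just before it.
- arm.sign_off(): hands the job in; it is judged then, once.
The state is a dict: "clock": time; "joints": joint angles; "dq": joint speeds; "joint_efforts": joint torques, N m; "position": TCP position; "ee_rot": TCP orientation; "force": force on the tool from outside, world axes, zero at the start; "ft_torque": the same for the moment, N m; "width": opening from 0.0 (shut) to 1.0 (fully open); "gripper_force": force on a finger pad.
Only numpy, scipy, OpenCV 4.12 (cv2) and the standard library are available. Lean on these libraries where they do the work, as an engineer would, in place of code of your own. Each camera call takes 0.05 s, during which the arm holds its last target. There are 200 camera calls.

## Task

Take the cup of wooden beads off the turntable from under the lamp's head without striking the lamp, pour all eight beads from the cup into the bowl, and then stand the empty cup upright on the green cutting mat, well inside its edges, and let go. Leave the bowl and everything else where it is, and leave the tin standing on the turntable (the turntable may turn).

Things in the scene. Friction and masses are not known exactly. Their poses are not given: they have to be found in the camera images.
- cup: plain white plastic cup without a handle, straight outside, 56 mm in diameter, 66 mm high, wall 3 mm, floor 4 mm, holding the eight beads; loose, stands on the turntable under the lamp's head. Origin: centre of its underside, z along its axis to the mouth
- cup_rim (a point): centre of the cup's mouth, 66 mm above the cup's origin
- turntable: round light-wood turntable, 224 mm in diameter, turning freely about its upright axis; it carries the cup and the tin 65 mm either side of its centre. Origin: on its axis at the table; its top is 26 mm above (a 12 mm wide steel pin stands 4 mm higher at the centre)
- tin: closed steel tin, 50 mm in diameter, 58 mm high, a bystander on the turntable across from the cup; origin: centre of its underside
- lamp: white bar lamp, fixed. Origin at the table under its post (18 mm thick). Its straight head is a bar 24 mm wide, from 210 to 226 mm above the table, reaching from the post 320 mm along the lamp's own -x, over the turntable, the cup and the tin. Foot 110 mm (x, from -25 to +85 mm) by 150 mm (y), 16 mm thick
- bowl: white ceramic bowl, loose, 150 mm across its mouth, 55 mm high; origin: centre of its underside
- mat: green cutting mat, fixed, 220 mm (its x) by 160 mm (its y), 3 mm thick; origin: its centre, at the table
- spool: wooden thread spool, 38 mm in diameter, 50 mm high, bystander; origin: centre of its underside
- tape: round grey tape measure, 56 mm in diameter, 17 mm high, bystander; origin: centre of its underside
- kraft: brown cardboard box, 90 x 120 x 45 mm, bystander; origin: centre of its underside
- bead0: round wooden bead, 16 mm in diameter, one of eight alike, starts in the cup; origin: its centre
- bead1: round wooden bead, 16 mm in diameter, one of eight alike, starts in the cup; origin: its centre
- bead2: round wooden bead, 16 mm in diameter, one of eight alike, starts in the cup; origin: its centre
- bead3: round wooden bead, 16 mm in diameter, one of eight alike, starts in the cup; origin: its centre
- bead4: round wooden bead, 16 mm in diameter, one of eight alike, starts in the cup; origin: its centre
- bead5: round wooden bead, 16 mm in diameter, one of eight alike, starts in the cup; origin: its centre
- bead6: round wooden bead, 16 mm in diameter, one of eight alike, starts in the cup; origin: its centre
- bead7: round wooden bead, 16 mm in diameter, one of eight alike, starts in the cup; origin: its centre
There are look-alikes about, which are no part of the job. What is shaped like the cup but yellow is not meant.

How it is judged:
By the outcome, as a careful person would: the job done as asked, in the order asked, and still so for the second after the job is handed in, with the robot touching nothing.
It also fails if it takes over 67 s, if anything falls off the work surface, if the arm or the gripper's body presses on something with over 40 N, if the wrist force passes 120 N, or if a joint passes its speed limit or range.

## Working session

There is one attempt and no reset: what is moved stays moved. The work goes in short steps, Python scripts to look and compute and a tool call to move; the robot and the scene stay as the last step left them, time stands still between calls to the robot, and variables do not carry over. Pictures are saved under pics/ and viewed, at most 10 in all, crops included, and the job is handed in when it is done.

Besides the shell and the picture viewer there is one more tool, called after "Request:" as a command line: name --pt "numbers of a row" for each row, then --argument value for the rest. carry_out: Moves the arm, as the interface text tells. Shift numbers are shares of 0.025 m and turn numbers shares of 0.1 rad, none past 1 either way. Its arguments: {"type":"object","properties":{"commands":{"type":"array"},"squeeze":{"type":"number"}},"required":["commands"]}

```bash
ls; mkdir -p pics
cat > h.py <<'E'
import numpy as np, cv2
from cell import arm
from scipy.spatial.transform import Rotation as Ro
def pose():
    s=arm.observe(); T=np.eye(4); T[:3,:3]=Ro.from_rotvec(s["ee_rot"]).as_matrix(); T[:3,3]=s["position"]; return T,s
def cam(name):
    T,s=pose(); im=arm.get_image(name)
    if name=="wrist": C=T@np.array(im["tool_from_camera"])
    else:
        C=np.eye(4); R=np.array(im["R"]); C[:3,:3]=R.T; C[:3,3]=-R.T@np.array(im["t"])
    im["C"]=C; return im
def rays(im,uv):
    uv=np.asarray(uv,float).reshape(-1,1,2)
    n=cv2.undistortPoints(uv,np.array(im["mtx"]),np.array([im["k1"],0,0,0.])).reshape(-1,2)
    return np.c_[n,np.ones(len(n))]
def cloud(im):
    h,w=im["range_z"].shape; v,u=np.mgrid[:h,:w]
    d=rays(im,np.c_[u.ravel(),v.ravel()]); P=d*im["range_z"].reshape(-1,1)
    return (P@im["C"][:3,:3].T+im["C"][:3,3]).reshape(h,w,3)
def onplane(im,uv,z):
    d=rays(im,uv)@im["C"][:3,:3].T; o=im["C"][:3,3]; return o+d*((z-o[2])/d[:,2])[:,None]
def save(im,name): cv2.imwrite("pics/"+name,im["pixels"][:,:,::-1])
def load(n): return dict(np.load(f"{n}.npz"))
E
python3 - <<'E'
from h import *
T,s=pose(); print(s); print(T.round(3))
for n in("scene","side","wrist"):
    im=cam(n); save(im,n+"0.png"); np.savez(n+"0.npz",**im); print(n,im["C"].round(3).tolist(),np.array(im["mtx"]).tolist(),im["k1"])
a=[cv2.imread(f"pics/{n}0.png") for n in("scene","side")]
cv2.imwrite("pics/both.png",np.vstack([cv2.resize(x,(480,300)) for x in a]))
E
```

```text
pics
{'clock': 0.0, 'joints': array([ 0.99838093,  0.43524551,  0.02490521,  1.57413854, -0.01162002,
        1.13398577, -0.0750768 ]), 'dq': array([-0.00097195, -0.00156061,  0.00263608,  0.00101178,  0.00014367,
       -0.00169128,  0.00163909]), 'joint_efforts': array([-1.08574535e-03, -6.67874551e+01,  9.84588079e-01, -3.14462328e+01,
       -6.05271477e-02,  4.26978758e-02,  9.56398480e-05]), 'position': array([ 0.28269714, -0.55681131,  0.22591416]), 'ee_rot': array([-3.05379073e+00, -7.30861453e-01,  7.50697437e-04]), 'force': array([-0.53939916,  0.65951946,  0.03896894]), 'ft_torque': array([-0.02594661, -0.01362791, -0.01605237]), 'gripper_force': 0.0, 'width': 1.0059279359085562}
[[ 0.892  0.453 -0.001  0.283]
 [ 0.453 -0.892  0.001 -0.557]
 [-0.    -0.002 -1.     0.226]
 [ 0.     0.     0.     1.   ]]
scene [[0.757, 0.405, -0.513, 1.24], [0.653, -0.451, 0.608, -0.738], [0.015, -0.795, -0.606, 0.885], [0.0, 0.0, 0.0, 1.0]] [[390.1107120820691, 0.0, 323.97688426497734], [0.0, 390.1107120820691, 199.7691221425696], [0.0, 0.0, 1.0]] -0.07536888180657243
side [[-0.996, -0.067, 0.061, 0.5], [-0.091, 0.781, -0.617, 0.757], [-0.006, -0.62, -0.784, 0.971], [0.0, 0.0, 0.0, 1.0]] [[408.6300137203305, 0.0, 324.3613647780795], [0.0, 408.6300137203305, 195.98857253176575], [0.0, 0.0, 1.0]] -0.00016030602241168748
wrist [[0.454, -0.858, -0.241, 0.347], [-0.891, -0.437, -0.121, -0.526], [-0.002, 0.269, -0.963, 0.384], [0.0, 0.0, 0.0, 1.0]] [[329.891559909274, 0.0, 321.3979911107347], [0.0, 329.891559909274, 196.53241638610368], [0.0, 0.0, 1.0]] -0.015027129232317325
```

View pics/scene0.png

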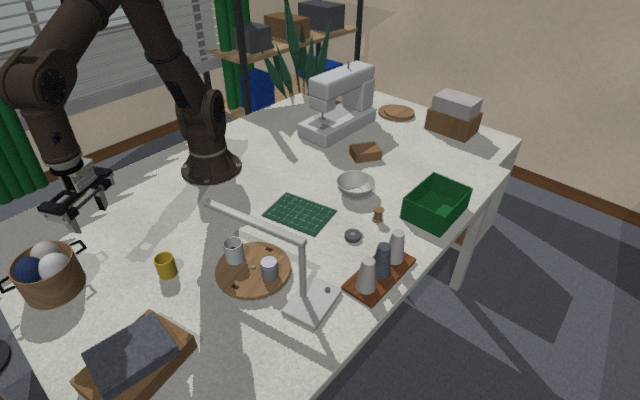

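View pics/side0.png

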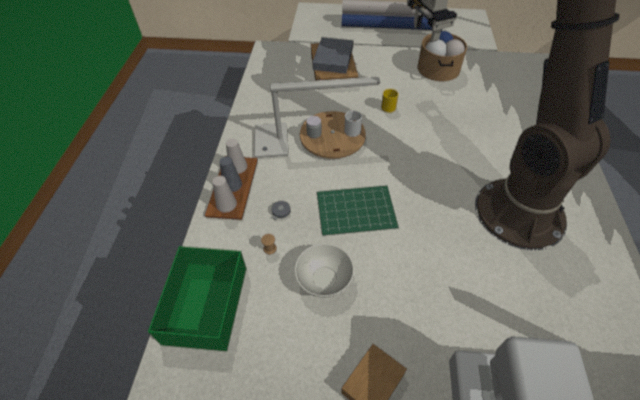

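The scene view shows the white cup at about (234,251) and the tin at (269,268) on the turntable at (253,270). The lamp post is at (303,265), and its bar ends at (208,203). The mat is at (300,213), the bowl at (355,185), the spool at (378,215), the tape at (353,236) and the kraft box at (366,152). The side view shows the cup at (353,124), the tin at (314,127), the yellow look-alike at (390,100), the mat at (357,210) and the bowl at (324,270).

Candidates for the cup: the open white one (scene 234,251) and the yellow one (166,266), which is excluded. The white item at (269,268) has a closed top, so it is the tin. I'll confirm this with a crop.

Run:
```python
from h import *
for n in("scene","side"):
    im=load(n+"0"); P=cloud(im); 
    pts=dict(scene=dict(cup=(234,258),tinTop=(269,263),post=(304,265),barEnd=(210,204),barmid=(255,222),tt=(253,285),yellow=(166,262),mat=(300,213),bowl=(355,183),spool=(378,211),tape=(353,234),kraft=(366,149)),
     side=dict(cup=(353,130),tinTop=(314,121),barEnd=(375,81),barmid=(325,85),bar0=(280,87),tt=(333,148),yellow=(390,103),mat=(357,210),bowl=(324,275),spool=(269,240),tape=(281,208),kraft=(376,375)))[n]
    for k,(u,v) in pts.items(): print(n,k,P[v,u].round(3))
    hsv=cv2.cvtColor(im["pixels"],cv2.COLOR_RGB2HSV); print({k:hsv[v,u].tolist() for k,(u,v) in pts.items()})
a=cv2.imread("pics/scene0.png")[190:310,190:320]; b=cv2.imread("pics/side0.png")[70:170,270:410]
cv2.imwrite("pics/crop.png",np.vstack([cv2.resize(a,(390*1,360),interpolation=2),cv2.resize(b,(390,279//1),interpolation=2)])[:600])
```

```text
scene cup [ 0.526 -0.296  0.055]
scene tinTop [ 0.638 -0.258  0.083]
scene post [ 0.754 -0.237  0.141]
scene barEnd [ 0.46  -0.3    0.224]
scene barmid [ 0.61  -0.268  0.224]
scene tt [ 0.623 -0.311  0.024]
scene yellow [ 0.357 -0.428  0.021]
scene mat [ 0.479  0.032 -0.   ]
scene bowl [0.522 0.299 0.013]
scene spool [0.714 0.173 0.051]
scene tape [0.701 0.052 0.02 ]
scene kraft [0.432 0.493 0.048]
{'cup': [90, 2, 125], 'tinTop': [132, 13, 192], 'post': [165, 5, 104], 'barEnd': [20, 5, 166], 'barmid': [23, 5, 187], 'tt': [15, 99, 136], 'yellow': [24, 166, 144], 'mat': [76, 81, 91], 'bowl': [26, 11, 156], 'spool': [16, 97, 140], 'tape': [90, 4, 131], 'kraft': [16, 112, 96]}
side cup [ 0.502 -0.251  0.052]
side tinTop [ 0.63  -0.251  0.081]
side barEnd [ 0.446 -0.282  0.225]
side barmid [ 0.594 -0.252  0.223]
side bar0 [ 0.726 -0.23   0.224]
side tt [ 0.563 -0.188  0.026]
side yellow [ 0.379 -0.41   0.044]
side mat [0.475 0.041 0.007]
side bowl [0.552 0.259 0.007]
side spool [0.704 0.193 0.052]
side tape [0.695 0.062 0.019]
side kraft [0.417 0.505 0.043]
{'cup': [45, 4, 120], 'tinTop': [140, 5, 156], 'barEnd': [26, 14, 143], 'barmid': [26, 13, 140], 'bar0': [26, 13, 152], 'tt': [16, 118, 117], 'yellow': [25, 229, 118], 'mat': [71, 86, 89], 'bowl': [32, 21, 170], 'spool': [15, 113, 131], 'tape': [60, 9, 118], 'kraft': [16, 126, 93]}
```

View pics/crop.png

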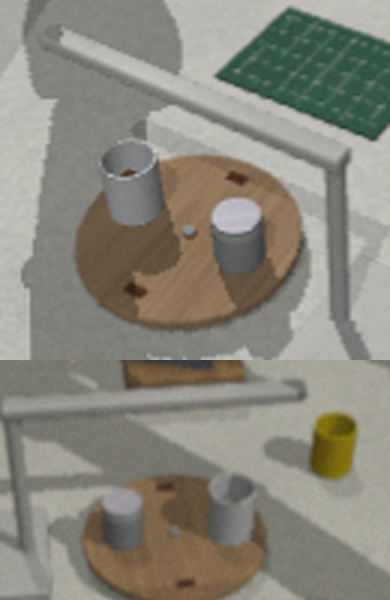

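The crop confirms it: the open white cup (crop 132,180) has brown beads visible inside, and the other white item (238,235) is the closed tin. Next I'll measure everything precisely.

Run:
```python
from h import *
from scipy.optimize import least_squares
def fitc(p,r=None):
    if r: f=lambda c:np.hypot(p[:,0]-c[0],p[:,1]-c[1])-r; x0=p.mean(0)[:2]
    else: f=lambda c:np.hypot(p[:,0]-c[0],p[:,1]-c[1])-c[2]; x0=[*p.mean(0)[:2],.05]
    s=least_squares(f,x0,loss="soft_l1",f_scale=.002); return s.x.round(4),np.abs(s.fun).mean().round(4)
for n in("scene","side"):
    im=load(n+"0"); P=cloud(im).reshape(-1,3); hsv=cv2.cvtColor(im["pixels"],cv2.COLOR_RGB2HSV).reshape(-1,3).astype(int)
    d=lambda x,y:np.hypot(P[:,0]-x,P[:,1]-y); z=P[:,2]; grey=hsv[:,1]<40
    m=(d(.515,-.277)<.05)&(z>.032)&(z<.12)&grey; print(n,"cup",m.sum(),"top",np.percentile(z[m],[90,98]).round(4),fitc(P[m&(z<.088)],.028))
    top=m&(z>.086);print("  rim",top.sum(),fitc(P[top]))
    m=(d(.635,-.255)<.045)&(z>.032)&(z<.12)&grey; print(" tin top",np.percentile(z[m],[90,98]).round(4),fitc(P[m&(z<.078)],.025))
    m=(d(.575,-.265)<.15)&(abs(z-.026)<.007)&(hsv[:,1]>60); (c,r),=[cv2.minEnclosingCircle(P[m][:,:2].astype(np.float32))]; print(" tt z",np.median(z[m]).round(4),c,r)
    m=(z>.2)&(z<.235)&(d(.6,-.26)<.25)&grey; q=P[m&(z>.218)]; l=cv2.fitLine(q[:,:2].astype(np.float32),cv2.DIST_L2,0,.01,.01).ravel(); t=(q[:,:2]-l[2:])@l[:2]; print(" bar",l.round(4),"ends",(l[2:]+l[:2]*t.min()).round(3),(l[2:]+l[:2]*t.max()).round(3),np.median(q[:,2]).round(4))
    m=(hsv[:,0]>60)&(hsv[:,0]<90)&(hsv[:,1]>60)&(d(.478,.035)<.17)&(abs(z)<.015); box=cv2.minAreaRect(P[m][:,:2].astype(np.float32)); print(" mat",box,np.median(z[m]).round(4))
    m=(d(.54,.27)<.1)&(z>.046)&(z<.07)&(hsv[:,1]<60); print(" bowl rim",fitc(P[m]),np.percentile(z[m],98).round(4))
```

```text
scene cup 466 top [0.09   0.0924] (array([ 0.5047, -0.2794]), np.float64(0.0016))
  rim 86 (array([ 0.5052, -0.2796,  0.0265]), np.float64(0.0013))
 tin top [0.0847 0.0862] (array([ 0.6317, -0.2538]), np.float64(0.0011))
 tt z 0.0253 (0.5724852085113525, -0.26765182614326477) 0.11214963346719742
 bar [ 0.9814  0.1918  0.6061 -0.2674] ends [ 0.434 -0.301] [ 0.757 -0.238] 0.2253
 mat ((0.4773922562599182, 0.029864244163036346), (0.21811911463737488, 0.16130299866199493), 11.65554141998291) 0.0033
 bowl rim (array([0.5481, 0.2608, 0.0711]), np.float64(0.0021)) 0.0583
side cup 377 top [0.0908 0.0935] (array([ 0.5051, -0.2767]), np.float64(0.0019))
  rim 74 (array([ 0.5053, -0.276 ,  0.0264]), np.float64(0.0013))
 tin top [0.0863 0.0877] (array([ 0.6332, -0.2543]), np.float64(0.0014))
 tt z 0.0266 (0.5713644027709961, -0.2632351517677307) 0.11327337473630905
 bar [ 0.9825  0.1861  0.5958 -0.2598] ends [ 0.434 -0.29 ] [ 0.756 -0.229] 0.2255
 mat ((0.4783017039299011, 0.03555727005004883), (0.21610911190509796, 0.15712721645832062), 11.46448802947998) 0.004
 bowl rim (array([0.5504, 0.2662, 0.0709]), np.float64(0.0018)) 0.0588
```

Request:
carry_out --pt "1 0 0 -1 0.5 0 0" --pt "1 0 0 -1 1 0 0" --pt "1 0 0 -1 0.5 0.5 0.5" --pt "1 0 0 -1 0 1 0.5" --pt "1 0 0 0 -1 0.5 0"

```text
clock: 0.65
position: [0.286, -0.5704, 0.3262]
ee_rot: [-2.954, -0.506, -0.24]
force: [-0.1, -0.9, -0.2]
width: 1.0
gripper_force: 0.0
```

```bash
cat > log.py <<'E'
from h import *
import json
s=arm.observe(); open("log.jsonl","a").write(json.dumps({k:np.array(s[k]).tolist() for k in("joints","position","ee_rot","clock")})+"\n"); print(s["clock"],s["joints"].round(3),s["position"].round(4))
E
echo '{"joints":[0.99838093,0.43524551,0.02490521,1.57413854,-0.01162002,1.13398577,-0.0750768],"position":[0.28269714,-0.55681131,0.22591416],"ee_rot":[-3.05379073,-0.730861453,0.000750697437],"clock":0}' > log.jsonl
python3 log.py
```

```text
0.65 [ 1.11   0.465  0.035  1.3   -0.205  1.47  -0.059] [ 0.286  -0.5704  0.3262]
```

Request:
carry_out --pt "1 0 0 -1 0 -1 1" --pt "1 0 0 -1 0 -1 1" --pt "1 0 0 -1 0 -1 1" --pt "1 0 0 0 0 -1 1" --pt "1 0 0 0 0 0 0"

```text
clock: 1.15
position: [0.2878, -0.5754, 0.398]
ee_rot: [-3.019, 0.042, 0.404]
force: [0.9, -0.0, -1.5]
width: 1.0
gripper_force: 0.0
```

```bash
python3 log.py
```

```text
1.15 [ 0.839  0.553  0.193  1.013  0.072  1.809 -0.574] [ 0.2878 -0.5754  0.398 ]
```

Request:
carry_out --pt "1 1 0 0 1 0 -1" --pt "1 1 0 0 1 0 -1" --pt "1 1 0 0 1 0 -1" --pt "1 0 0 0 1 0 -1" --pt "1 0 0 0 0 0 0"

```text
clock: 1.65
position: [0.3393, -0.5545, 0.3912]
ee_rot: [-2.792, -0.404, 0.228]
force: [-0.8, 0.3, 1.1]
width: 0.999
gripper_force: 0.0
```

```bash
python3 log.py
cat > kin.py <<'E'
import numpy as np, json, itertools
from scipy.spatial.transform import Rotation as Ro
from scipy.optimize import least_squares
D=[json.loads(l) for l in open("log.jsonl")]
Rz=lambda a:Ro.from_euler("z",a); Ry=lambda a:Ro.from_euler("y",a)
def fk(p,sg,q,full=False):
    b,ty,d1,d3,a3,d5,a5,d7,a7=p; R=Rz(b); x=np.array([0,0,d1]); pts=[x]
    for i,(z,off) in enumerate([(0,(a3,0,d3)),(2,(a5,0,d5)),(4,(a7,0,d7))]):
        R=R*Rz(sg[i]*q[z])*Ry(q[z+1])
        if i==0: R2=R*Rz(0); x=x+R.apply(off)
        elif i==1: x=x+R.apply([-a3,0,0])+R.apply(off)
        else: x=x+R.apply([-a5,0,0])+R.apply(off)
        pts.append(x)
    R=R*Rz(sg[3]*q[6]+ty)
    return (R,x,pts) if full else (R,x)
def fit():
    best=None
    for sg in itertools.product([1,-1],repeat=4):
      for b0 in(-2.1,-.1):
        def res(p):
            r=[]
            for d in D:
                R,x=fk(p,sg,d["joints"]); r+=list((x-d["position"])*3)+list((R.inv()*Ro.from_rotvec(d["ee_rot"])).as_rotvec())
            return np.array(r+list(np.array(p)[[4,6,8]]*1e-3))
        s=least_squares(res,[b0,0,.33,.4,0,.4,0,.3,0])
        if best is None or s.cost<best[0]: best=(s.cost,sg,s.x,np.abs(s.fun).max())
    return best
if __name__=="__main__":
    b=fit(); print(b[0],b[1],b[2].round(4),b[3]); json.dump([list(b[1]),b[2].tolist()],open("kin.json","w"))
E
python3 kin.py
```

```text
1.65 [ 0.981  0.679 -0.098  0.814  0.045  2.001 -0.378] [ 0.3393 -0.5545  0.3912]
0.0011534689704403725 (-1, -1, -1, -1) [-8.1100e-02  1.4922e+00  2.8190e-01  5.4580e-01  2.0000e-04  4.2970e-01
  5.6000e-03  3.6300e-01 -6.0000e-04] 0.02668160307915847
```

```bash
cat > kin2.py <<'E'
from kin import *
def fk2(P,sg,q): return fk(P[:9],sg,np.array(q)+np.r_[0,P[9:14],0])
best=None
for sg in itertools.product([1,-1],repeat=4):
  for b0 in(-2.1,-.1):
    def res(p,raw=False):
        r=[]
        for d in D:
            R,x=fk2(p,sg,d["joints"]); r.append(np.r_[(x-d["position"])*3,(R.inv()*Ro.from_rotvec(d["ee_rot"])).as_rotvec()])
        if raw: return np.array(r)
        return np.r_[np.ravel(r),p[[4,6,8]]*1e-3,p[9:]*1e-2]
    s=least_squares(res,np.r_[b0,0,.33,.4,0,.4,0,.3,0,np.zeros(5)])
    if best is None or s.cost<best[0]: best=(s.cost,sg,s.x,res(s.x,True))
print(best[0],best[1],best[2].round(4));print(best[3].round(4))
json.dump([list(best[1]),best[2].tolist()],open("kin.json","w"))
E
python3 kin2.py
```

```text
0.0006816178068770401 (-1, -1, -1, -1) [-0.0716  1.4954  0.2936  0.5472  0.0131  0.4286  0.0207  0.3681  0.0216
 -0.0048  0.0059  0.0096  0.0116 -0.0047]
[[ 0.0011  0.0073  0.0023 -0.0001  0.0128  0.0033]
 [ 0.0055 -0.0149 -0.0025  0.0139  0.0066  0.0001]
 [-0.0075  0.014  -0.002  -0.0133  0.004  -0.0015]
 [ 0.0053 -0.0038  0.0022 -0.0037 -0.011  -0.0019]]
```

```bash
cat > plan.py <<'E'
from kin import *
sg,PP=json.load(open("kin.json")); PP=np.array(PP)
lo=np.array([-2.62,-.44,-1.27,.08,-1.32,.12,-2.74])+.06; hi=np.array([2.62,2.09,1.32,2.57,4.46,2.0,2.74])-.06
def F(q): 
    R,x,pts=fk(PP[:9],sg,np.array(q)+np.r_[0,PP[9:14],0],True); return R.as_matrix(),x,pts
def caxis(a,f): return np.array([f*np.sin(a),0,-np.cos(a)])
HG=.042
def cup(q,a,f):
    R,x,p=F(q); u=R@caxis(a,f); g=x-.019*R[:,2]; return R,g,u,p
B0,B1=np.array([.434,-.2955,.218]),np.array([.757,-.2335,.218])
bar=np.linspace(B0,B1,40)
def body(q,a,f):
    R,g,u,p=cup(q,a,f); pts=[];rad=[]
    for s in(.06,.09,.12):
        for y in np.linspace(-.075,.075,5):
            for x in(-.019,.019): pts.append(g-s*R[:,2]+y*R[:,1]+x*R[:,0]); rad.append(.02)
    for s in(.14,.19,.24,.29,.34): pts.append(g-s*R[:,2]); rad.append(.05)
    for t in np.linspace(0,1,8): pts.append(p[2]+t*(p[1]-p[2])); rad.append(.06)
    return np.array(pts),np.array(rad)
def barclear(q,a,f):
    P,r=body(q,a,f); return (np.linalg.norm(P[:,None]-bar,axis=2).min(1)-r-.013).min()
def zclear(q,a,f):
    P,r=body(q,a,f); return (P[:,2]-r).min()
def solve(tgt,a,f,q0,tau=0,mouth=False,wq=.02,phi=None):
    def res(q):
        R,g,u,p=cup(q,a,f); pt=g+(.066-HG)*u if mouth else g
        r=[*(pt-tgt)*10]
        if tau==0: r+=[*(u-[0,0,1])*3]
        else: r+=[(u[2]-np.cos(tau))*3]
        if phi is not None: r+=[(np.cos(phi)*R[1,2]-np.sin(phi)*R[0,2])*1.]
        return np.r_[r,wq*(q-q0)]
    s=least_squares(res,np.clip(q0,lo,hi),bounds=(lo,hi)); 
    R,g,u,p=cup(s.x,a,f); pt=g+(.066-HG)*u if mouth else g
    ang=np.degrees(np.arccos(np.clip(u[2],-1,1)))
    return s.x,np.linalg.norm(pt-tgt),ang
E
cat > s1.py <<'E'
from plan import *
rng=np.random.default_rng(0); G=np.array([.505,-.278,.066]); out=[]
for a in np.radians([45,58,70]):
  for f in(1,-1):
    for k in range(40):
        q,e,ang=solve(G,a,f,rng.uniform(lo,hi),wq=.003)
        if e>.004 or ang>2: continue
        b=barclear(q,a,f); z=zclear(q,a,f)
        if b<.015 or z<.02: continue
        R,g,u,p=cup(q,a,f); phi=np.degrees(np.arctan2(R[1,2],R[0,2]))
        for m in range(3):
            q2,e2,an2=solve(np.array([.549,.262,.13]),a,f,q if m==0 else rng.uniform(lo,hi)*.5+q*.5,tau=np.radians(130),mouth=True,wq=.01)
            if e2>.01 or abs(an2-130)>5 or zclear(q2,a,f)<.06: continue
            R2,_,u2,_=cup(q2,a,f)
            out.append((np.abs(q2-q).max(),round(np.degrees(a)),f,round(phi),b.round(3),z.round(3),q.round(2).tolist(),q2.round(2).tolist(),zclear(q2,a,f).round(2),u2.round(2).tolist()))
out.sort(key=lambda o:o[0]); print(len(out))
for o in out[:16]: print(*o)
E
python3 s1.py
```

```text
249
0.9652675709424874 70 -1 -144 0.055 0.049 [-0.34, 1.28, 0.76, 1.28, 0.17, 1.56, -0.74] [-0.08, 1.17, -0.2, 1.11, -0.7, 1.94, 0.14] 0.08 [0.04, -0.76, -0.64]
0.9957994342877283 70 -1 -141 0.06 0.049 [0.14, 1.13, -0.21, 1.33, 0.84, 1.83, -1.27] [0.28, 1.48, -1.21, 1.09, -0.01, 1.76, -0.44] 0.08 [0.04, -0.77, -0.64]
1.028929153723059 70 -1 -132 0.061 0.049 [-0.34, 1.16, 0.55, 1.45, 0.45, 1.41, -0.89] [0.08, 1.22, -0.48, 1.14, -0.57, 1.82, -0.03] 0.07 [-0.04, -0.77, -0.64]
1.0389733256683844 45 -1 -122 0.021 0.075 [-0.63, 1.2, 1.19, 1.71, -0.36, 0.97, -0.05] [-0.12, 1.15, 0.15, 1.48, -1.22, 1.94, 0.6] 0.07 [0.02, -0.77, -0.64]
1.0504153628390944 70 1 -71 0.089 0.049 [-1.01, 1.57, 1.26, 2.28, 3.7, 0.18, -0.81] [-1.29, 0.84, 0.79, 2.51, 3.07, 1.06, -1.86] 0.11 [-0.55, -0.54, -0.64]
1.050421966431734 70 1 -71 0.089 0.049 [-1.01, 1.57, 1.26, 2.28, 3.7, 0.18, -0.81] [-1.29, 0.84, 0.79, 2.51, 3.07, 1.06, -1.86] 0.11 [-0.55, -0.54, -0.64]
1.0763135482305952 58 -1 -129 0.04 0.062 [0.08, 0.95, -0.13, 1.57, 0.84, 1.49, -1.2] [0.41, 1.51, -1.21, 1.24, -0.11, 1.55, -0.36] 0.07 [0.04, -0.77, -0.6
[... 704 characters left out ...]
 0.98, -0.75] [0.14, 1.18, -0.45, 1.3, -0.7, 1.69, 0.17] 0.08 [0.05, -0.76, -0.64]
1.15444037368166 70 1 -71 0.089 0.049 [-1.01, 1.57, 1.26, 2.28, 3.7, 0.18, -0.81] [-0.8, 0.63, 0.11, 2.5, 2.78, 1.08, -1.39] 0.12 [-0.61, -0.46, -0.64]
1.1613802167890823 70 -1 -70 0.088 0.049 [-1.0, 1.54, 1.22, 2.29, 3.37, 0.18, 2.68] [-1.65, 1.02, 0.92, 2.34, 2.38, 0.63, 1.52] 0.09 [-0.63, -0.44, -0.64]
1.1684391310941464 70 1 -51 0.081 0.049 [-0.73, 1.37, 0.96, 2.51, 2.81, 0.93, 0.31] [-0.08, 0.8, -0.17, 2.51, 3.76, 1.33, -0.86] 0.09 [-0.01, -0.77, -0.64]
1.175919242450683 70 -1 -102 0.081 0.049 [-0.79, 1.3, 1.01, 1.86, 0.29, 0.7, -0.61] [-0.08, 0.97, -0.03, 1.44, -0.88, 1.64, 0.4] 0.1 [-0.01, -0.77, -0.64]
```

```bash
cat >> plan.py <<'E'
tin=np.array([[.632,-.254,z] for z in(.04,.055,.07)])
def tinclear(q,a,f):
    P,r=body(q,a,f); d=np.linalg.norm((P[:,:2]-tin[0,:2]),axis=1)-r-.025; return np.maximum(d,P[:,2]-r-.086).min()
Q0=np.array([.981,.679,-.098,.814,.045,2.001,-.378])
E
cat > s2.py <<'E'
from plan import *
rng=np.random.default_rng(1); G=np.array([.505,-.278,.066]); out=[]
for a in np.radians([48,60]):
  for f in(1,-1):
   for phi in np.radians([-85,-70,-55,85,110,-20]):
    for k in range(10):
        q,e,ang=solve(G,a,f,rng.uniform(lo,hi)*.5+Q0*.5,wq=.003,phi=phi)
        if e>.004 or ang>2: continue
        b=barclear(q,a,f); z=zclear(q,a,f); t=tinclear(q,a,f)
        if b<.02 or z<.02 or t<.012: continue
        R,g,u,p=cup(q,a,f); ph=np.degrees(np.arctan2(R[1,2],R[0,2]))
        best=None
        for m in range(4):
            q2,e2,an2=solve(np.array([.549,.262,.13]),a,f,q if m==0 else rng.uniform(lo,hi)*.4+q*.6,tau=np.radians(130),mouth=True,wq=.01)
            if e2>.01 or abs(an2-130)>5 or zclear(q2,a,f)<.06: continue
            R2,_,u2,_=cup(q2,a,f)
            o=(np.abs(q2-q).max()+.5*np.abs(q-Q0).max(),round(np.degrees(a)),f,round(ph),b.round(3),z.round(3),t.round(3),q.round(2).tolist(),q2.round(2).tolist(),zclear(q2,a,f).round(2),u2.round(2).tolist(),R2[:,2].round(2).tolist())
            if best is None or o[0]<best[0]: best=o
        if best: out.append(best)
out.sort(key=lambda o:o[0]); print(len(out)); n={}
for o in out:
    k=(o[1],o[2],round(o[3]/15)); n[k]=n.get(k,0)+1
    if n[k]<=2: print(*o)
E
python3 s2.py | head -24
```

```text
90
2.2558025449654653 48 -1 -85 0.059 0.072 0.014 [-0.09, 0.69, 0.07, 2.13, 1.38, 0.8, -1.21] [0.59, 1.53, -1.21, 1.5, -0.21, 1.2, -0.19] 0.07 [-0.04, -0.77, -0.64] [-0.42, 0.91, -0.02]
2.2920120955936896 60 1 85 0.068 0.06 0.047 [1.18, 1.15, -0.71, 1.38, -0.19, 1.43, 0.6] [-0.62, 1.01, -0.65, 1.73, 1.41, 1.9, -0.98] 0.1 [-0.64, 0.42, -0.64] [0.57, -0.77, -0.29]
2.3033545768847112 60 -1 -55 0.067 0.06 0.06 [0.32, 0.86, -0.4, 2.47, 2.24, 1.38, -1.56] [0.64, 1.66, -1.21, 2.51, 3.45, 1.13, -2.68] 0.07 [-0.08, -0.76, -0.64] [0.75, 0.66, -0.09]
2.306513818693907 48 -1 -85 0.059 0.072 0.014 [0.01, 0.69, -0.07, 2.13, 1.41, 0.88, -1.23] [0.58, 1.54, -1.21, 1.49, -0.21, 1.22, -0.2] 0.07 [-0.03, -0.77, -0.64] [-0.43, 0.9, -0.01]
2.308465518106396 60 -1 -55 0.067 0.06 0.06 [0.39, 0.88, -0.49, 2.47, 2.23, 1.43, -1.52] [0.64, 1.66, -1.21, 2.51, 3.45, 1.13, -2.68] 0.07 [-0.08, -0.76, -0.64] [0.75, 0.66, -0.09]
2.310885569592603 60 -1 -85 0.078 0.06 0.016 [-0.16, 0.81, 0.05, 2.13, 1.47, 1.02, -1.42] [0.51, 1.47, -1.21, 1.4, -0.12, 1.34, -0.35] 0.08 [-0.09, -0.76, -0.64] [-0.54, 0.83, -0.13]
2.33162
[... 2359 characters left out ...]
844 48 -1 -70 0.057 0.072 0.029 [0.21, 0.67, -0.27, 2.28, 1.8, 0.93, -1.34] [0.58, 1.84, -1.21, 2.51, 3.58, 1.33, -2.68] 0.07 [-0.35, -0.68, -0.64] [0.83, 0.56, 0.0]
2.658088675344673 48 -1 95 0.053 0.072 0.025 [0.47, 1.0, 0.46, 1.39, -0.77, 1.68, -1.9] [0.36, 1.36, -0.82, 1.35, -0.55, 1.53, 0.0] 0.06 [0.02, -0.77, -0.64] [-0.56, 0.83, 0.03]
2.6665248114674895 48 1 -70 0.057 0.072 0.029 [-0.14, 0.67, 0.19, 2.29, 1.83, 0.66, 1.7] [0.6, 1.64, -1.21, 2.51, 3.42, 1.2, 0.08] 0.09 [-0.45, -0.62, -0.64] [0.78, 0.62, -0.1]
2.7807385404961473 60 1 -70 0.076 0.06 0.037 [0.33, 0.89, -0.57, 2.31, 1.88, 1.45, 1.67] [0.56, 1.31, -1.21, 2.51, 3.16, 1.08, -0.09] 0.1 [-0.36, -0.68, -0.64] [0.72, 0.63, -0.29]
```

```bash
cat >> plan.py <<'E'
A=np.radians(60); f=1
def poseof(q):
    R,x,_=F(q); T=np.eye(4); T[:3,:3]=R; T[:3,3]=x; return T
def toolT(g,phi,a=A,ff=1):
    d=np.array([np.sin(a)*np.cos(phi),np.sin(a)*np.sin(phi),-np.cos(a)]); x=(np.array([0,0,1])+np.cos(a)*d)/np.sin(a)*ff
    T=np.eye(4); T[:3,:3]=np.c_[x,np.cross(d,x),d]; T[:3,3]=np.array(g)+.019*d; return T
def rows(T0,T1,n,grip,dec=2):
    "n equal straight rows from commanded T0 to T1"
    out=[]; C=T0.copy(); rv=(Ro.from_matrix(T0[:3,:3]).inv()*Ro.from_matrix(T1[:3,:3])).as_rotvec()
    for i in range(n):
        s=(i+1)/n; N=np.eye(4); N[:3,:3]=T0[:3,:3]@Ro.from_rotvec(rv*s).as_matrix(); N[:3,3]=T0[:3,3]+s*(T1[:3,3]-T0[:3,3])
        D=np.linalg.inv(C)@N; r=np.round(np.r_[D[:3,3]/.025,Ro.from_matrix(D[:3,:3]).as_rotvec()/.1],dec)
        assert abs(r).max()<=1,(i,r)
        S=np.eye(4); S[:3,:3]=Ro.from_rotvec(r[3:]*.1).as_matrix(); S[:3,3]=r[:3]*.025; C=C@S
        out.append([grip]+r.tolist())
    return out,C
E
cat > s3.py <<'E'
from plan import *
G=np.array([.505,-.278,.067]); d=lambda q:F(q)[0][:,2]
qg,e,an=solve(G,A,f,np.array([1.18,1.15,-.71,1.38,-.19,1.43,.6]),wq=.003,phi=np.radians(88))
def rep(n,q): 
    R,g,u,p=cup(q,A,f); print(n,q.round(2),"g",g.round(3),"phi",np.degrees(np.arctan2(R[1,2],R[0,2])).round(),"tilt",np.degrees(np.arccos(min(1,u[2]))).round(),"bar",barclear(q,A,f).round(3),"tin",tinclear(q,A,f).round(3),"z",zclear(q,A,f).round(3),"mouth",(g+.026*u).round(3))
rep("grasp",qg)
qp,e,_=solve(G-.12*d(qg),A,f,qg,wq=.003,phi=np.radians(88)); rep("pre",qp)
for s in(.25,.5,.75): rep("  app",Q0+s*(qp-Q0))
q=qg; seq=[("lift",(.505,-.278,.09)),("out",(.49,-.40,.11)),("up",(.45,-.42,.30)),("c1",(.40,-.25,.33)),("c2",(.40,-.05,.33)),("c3",(.45,.12,.30)),("c4",(.54,.20,.22))]
for n,t in seq:
    q,e,an=solve(np.array(t),A,f,q,wq=.01); rep(n,q)
for t in(30,60,90,110,130,145):
    q,e,an=solve(np.array([.549,.262,.17 if t<60 else .13]),A,f,q,tau=np.radians(t),mouth=True,wq=.02); rep("pour%d"%t,q); R,g,u,p=cup(q,A,f); print("      u",u.round(2),"d",R[:,2].round(2))
E
python3 s3.py
```

```text
grasp [ 1.16  1.16 -0.71  1.34 -0.17  1.48  0.61] g [ 0.505 -0.278  0.067] phi 88.0 tilt 0.0 bar 0.069 tin 0.042 z 0.061 mouth [ 0.505 -0.278  0.093]
pre [ 1.17  1.18 -0.7   1.06 -0.16  1.76  0.59] g [ 0.501 -0.382  0.127] phi 88.0 tilt 0.0 bar 0.101 tin 0.137 z 0.121 mouth [ 0.501 -0.382  0.153]
  app [ 1.03  0.8  -0.25  0.87 -0.01  1.94 -0.14] g [ 0.392 -0.537  0.309] phi 108.0 tilt 56.0 bar 0.246 tin 0.311 z 0.306 mouth [ 0.412 -0.53   0.324]
  app [ 1.07  0.93 -0.4   0.94 -0.06  1.88  0.11] g [ 0.433 -0.495  0.225] phi 99.0 tilt 40.0 bar 0.183 tin 0.275 z 0.212 mouth [ 0.448 -0.488  0.245]
  app [ 1.12  1.05 -0.55  1.   -0.11  1.82  0.35] g [ 0.469 -0.44   0.163] phi 93.0 tilt 21.0 bar 0.133 tin 0.204 z 0.149 mouth [ 0.477 -0.436  0.187]
lift [ 1.16  1.13 -0.72  1.35 -0.18  1.5   0.6 ] g [ 0.505 -0.278  0.09 ] phi 88.0 tilt 0.0 bar 0.05 tin 0.042 z 0.084 mouth [ 0.505 -0.278  0.116]
out [ 1.3   1.13 -0.69  1.24 -0.26  1.52  0.54] g [ 0.49 -0.4   0.11] phi 72.0 tilt 0.0 bar 0.107 tin 0.18 z 0.104 mouth [ 0.49  -0.4    0.136]
up [ 1.4   0.91 -0.74  1.21 -0.37  1.71  0.41] g [ 0.45 
[... 1136 characters left out ...]
t 90.0 bar -0.054 tin 0.066 z -0.104 mouth [0.551 0.261 0.13 ]
      u [ 0.88 -0.48  0.  ] d [-0.1   0.86  0.49]
pour110 [ 0.57  1.76 -0.82  1.73 -1.06  1.4  -0.23] g [0.529 0.273 0.138] phi 85.0 tilt 110.0 bar -0.028 tin 0.097 z -0.148 mouth [0.551 0.261 0.129]
      u [ 0.83 -0.44 -0.34] d [0.07 0.76 0.65]
pour130 [ 0.57  1.88 -0.84  1.81 -1.2   1.43 -0.33] g [0.532 0.27  0.145] phi 68.0 tilt 130.0 bar 0.03 tin 0.127 z -0.173 mouth [0.55  0.261 0.129]
      u [ 0.7  -0.32 -0.64] d [0.25 0.63 0.74]
pour145 [ 0.58  2.01 -0.91  1.85 -1.26  1.43 -0.47] g [0.536 0.265 0.15 ] phi 53.0 tilt 145.0 bar 0.101 tin 0.156 z -0.185 mouth [0.55  0.262 0.128]
      u [ 0.56 -0.13 -0.82] d [0.37 0.5  0.79]
```

```bash
cat > s4.py <<'E'
from plan import *
rng=np.random.default_rng(2); M=np.array([.549,.262,.125])
c3=np.array([.74,.79,-1.01,1.66,-.31,1.49,.41]); c1=np.array([1.33,.78,-.87,1.46,-.27,1.78,.53]); res=[]
for k in range(150):
    q,e,an=solve(M,A,f,rng.uniform(lo,hi)*.6+c3*.4,tau=np.radians(135),mouth=True,wq=.005)
    if e>.006 or abs(an-135)>4 or zclear(q,A,f)<.075: continue
    path=[q]; ok=True
    for t in(115,95,75,50,25,0):
        zt=.125 if t>60 else .15 if t>30 else .2
        q,e,an=solve(np.array([M[0],M[1],zt]),A,f,q,tau=np.radians(t) if t else 0,mouth=True,wq=.02)
        if e>.01 or abs(an-t)>6 or zclear(q,A,f)<.065: ok=False;break
        path.append(q)
    if not ok: continue
    # connect upright back to c1 region
    back=[]
    for g in((.45,.12,.30),(.40,-.05,.33),(.40,-.25,.33)):
        q,e,an=solve(np.array(g),A,f,q,wq=.01,); back.append(q)
        if e>.01 or an>4: ok=False
    if ok: res.append((np.abs(back[-1]-c1).max(),path,back))
res.sort(key=lambda r:r[0]); print(len(res))
for r in res[:6]:
    print(r[0].round(2)); 
    for q in r[1][::3]+r[2][::2]:
        R,g,u,p=cup(q,A,f); print("  ",q.round(2),"d",R[:,2].round(2),"u",u.round(2),"z",zclear(q,A,f).round(3),"bar",barclear(q,A,f).round(3))
np.save("best4.npy",np.array([r[1]+r[2] for r in res[:6]]))
E
python3 s4.py
```

```text
39
0.16
   [-0.9   1.06 -0.08  1.36  0.93  1.83 -0.91] d [ 0.2  -0.95 -0.23] u [-0.31  0.63 -0.71] z 0.103 bar 0.527
   [-0.34  0.8  -0.39  1.38  0.33  1.46 -0.59] d [-0.31 -0.29 -0.91] u [-0.05  0.96  0.26] z 0.122 bar 0.467
   [ 0.35  1.07 -0.92  1.39 -0.19  1.4   0.36] d [-0.56  0.66 -0.5 ] u [0. 0. 1.] z 0.17 bar 0.212
   [ 0.6   0.87 -1.02  1.51 -0.18  1.7   0.45] d [-0.66  0.56 -0.5 ] u [0. 0. 1.] z 0.294 bar 0.235
   [ 1.22  0.85 -0.9   1.35 -0.15  1.94  0.59] d [-0.28  0.82 -0.5 ] u [-0.  0.  1.] z 0.324 bar 0.093
0.16
   [-0.88  1.13 -0.09  1.27  0.94  1.94 -0.71] d [ 0.14 -0.98 -0.16] u [-0.42  0.57 -0.71] z 0.085 bar 0.533
   [-0.39  0.92 -0.43  1.22  0.43  1.69 -0.27] d [-0.37 -0.45 -0.81] u [-0.32  0.91  0.26] z 0.103 bar 0.455
   [ 0.19  1.13 -0.88  1.17 -0.1   1.7   0.46] d [-0.73  0.47 -0.5 ] u [0. 0. 1.] z 0.17 bar 0.246
   [ 0.4   0.92 -0.97  1.37 -0.06  1.93  0.58] d [-0.81  0.3  -0.5 ] u [0. 0. 1.] z 0.294 bar 0.276
   [ 1.19  0.82 -0.82  1.36 -0.19  1.94  0.64] d [-0.27  0.82 -0.5 ] u [-0.  0.  1.] z 0.324 bar 0.093
0.17
   [-0.84  1.1  -0.1   1.23  0.84  1.94 -1
[... 1347 characters left out ...]
4 -0.21  1.82  0.62] d [-0.74  0.45 -0.5 ] u [0. 0. 1.] z 0.294 bar 0.254
   [ 1.13  0.76 -0.66  1.37 -0.26  1.94  0.72] d [-0.25  0.83 -0.5 ] u [-0.  0.  1.] z 0.324 bar 0.093
0.23
   [-0.97  1.1   0.02  1.36  0.94  1.82 -0.66] d [ 0.24 -0.96 -0.14] u [-0.5   0.5  -0.71] z 0.083 bar 0.528
   [-0.45  0.85 -0.3   1.3   0.4   1.56 -0.21] d [-0.28 -0.45 -0.85] u [-0.39  0.88  0.26] z 0.109 bar 0.452
   [ 0.18  1.07 -0.75  1.23 -0.23  1.63  0.52] d [-0.69  0.52 -0.5 ] u [0. 0. 1.] z 0.17 bar 0.25
   [ 0.39  0.84 -0.82  1.41 -0.17  1.88  0.65] d [-0.78  0.38 -0.5 ] u [0. 0. 1.] z 0.294 bar 0.267
   [ 1.12  0.76 -0.64  1.37 -0.27  1.94  0.73] d [-0.24  0.83 -0.5 ] u [-0.  0.  1.] z 0.324 bar 0.093
```

```bash
cat > go.py <<'E'
import sys
from plan import *
from h import pose
def go(T1,n,grip,T0=None):
    if T0 is None: T0,s=pose()
    r,C=rows(T0,T1,n,grip)
    for i in range(0,len(r),8): print(json.dumps(r[i:i+8]))
    return C
E
python3 - <<'E'
from go import *
ph=np.radians(88); g=np.array([.505,-.278,.067]); d=toolT(g,ph)[:3,2]
T1=toolT(g-.12*d,ph); C=go(T1,16,1); print(T1[:3,3],C[:3,3])
E
```

```text
[[1, 0.6, -0.11, 0.69, 0.2, 0.49, -0.8], [1, 0.58, -0.04, 0.73, 0.2, 0.49, -0.81], [1, 0.54, 0.01, 0.75, 0.19, 0.5, -0.8], [1, 0.49, 0.07, 0.78, 0.2, 0.49, -0.81], [1, 0.46, 0.13, 0.8, 0.2, 0.49, -0.8], [1, 0.4, 0.17, 0.81, 0.2, 0.49, -0.81], [1, 0.34, 0.22, 0.83, 0.2, 0.49, -0.8], [1, 0.28, 0.26, 0.85, 0.2, 0.5, -0.81]]
[[1, 0.22, 0.3, 0.84, 0.19, 0.49, -0.8], [1, 0.15, 0.34, 0.85, 0.2, 0.49, -0.81], [1, 0.08, 0.35, 0.85, 0.2, 0.49, -0.8], [1, 0.01, 0.38, 0.85, 0.2, 0.49, -0.81], [1, -0.06, 0.39, 0.84, 0.2, 0.5, -0.8], [1, -0.14, 0.41, 0.82, 0.19, 0.49, -0.81], [1, -0.21, 0.4, 0.81, 0.2, 0.49, -0.8], [1, -0.28, 0.4, 0.78, 0.2, 0.49, -0.81]]
[ 0.50194739 -0.36541528  0.1175    ] [ 0.50195173 -0.36552757  0.11742814]
```

Request:
carry_out --pt "1 0.6 -0.11 0.69 0.2 0.49 -0.8" --pt "1 0.58 -0.04 0.73 0.2 0.49 -0.81" --pt "1 0.54 0.01 0.75 0.19 0.5 -0.8" --pt "1 0.49 0.07 0.78 0.2 0.49 -0.81" --pt "1 0.46 0.13 0.8 0.2 0.49 -0.8" --pt "1 0.4 0.17 0.81 0.2 0.49 -0.81" --pt "1 0.34 0.22 0.83 0.2 0.49 -0.8" --pt "1 0.28 0.26 0.85 0.2 0.5 -0.81"

```text
clock: 2.45
position: [0.4179, -0.4624, 0.2508]
ee_rot: [-2.327, -1.067, -0.401]
force: [0.1, 0.3, -0.5]
width: 1.002
gripper_force: 0.0
```

Request:
carry_out --pt "1 0.22 0.3 0.84 0.19 0.49 -0.8" --pt "1 0.15 0.34 0.85 0.2 0.49 -0.81" --pt "1 0.08 0.35 0.85 0.2 0.49 -0.8" --pt "1 0.01 0.38 0.85 0.2 0.49 -0.81" --pt "1 -0.06 0.39 0.84 0.2 0.5 -0.8" --pt "1 -0.14 0.41 0.82 0.19 0.49 -0.81" --pt "1 -0.21 0.4 0.81 0.2 0.49 -0.8" --pt "1 -0.28 0.4 0.78 0.2 0.49 -0.81"

```text
clock: 3.25
position: [0.4988, -0.369, 0.1119]
ee_rot: [-1.626, -1.55, -0.928]
force: [-0.6, -0.2, 0.4]
width: 0.999
gripper_force: 0.0
```

Request:
carry_out --pt "1 0 0 0 0 0 0" --pt "1 0 0 0 0 0 0"

```text
clock: 3.45
position: [0.4991, -0.3687, 0.113]
ee_rot: [-1.629, -1.548, -0.924]
force: [-0.1, -0.9, 0.2]
width: 0.997
gripper_force: 0.0
```

```bash
python3 log.py
python3 - <<'E'
from h import *
from scipy.optimize import least_squares
T,s=pose(); print(T.round(3),s["joints"].round(2))
im=cam("wrist"); np.savez("wrist1.npz",**im); save(im,"wrist1.png")
P=cloud(im).reshape(-1,3); hsv=cv2.cvtColor(im["pixels"],cv2.COLOR_RGB2HSV).reshape(-1,3)
m=(np.hypot(P[:,0]-.505,P[:,1]+.278)<.05)&(P[:,2]>.035)&(P[:,2]<.088)&(hsv[:,1]<40); p=P[m]
r=least_squares(lambda c:np.hypot(p[:,0]-c[0],p[:,1]-c[1])-.028,[.505,-.278],loss="soft_l1",f_scale=.002); print(m.sum(),r.x,abs(r.fun).mean())
E
```

```text
3.45 [ 1.139  1.139 -0.581  1.065 -0.259  1.727  0.671] [ 0.4991 -0.3687  0.113 ]
[[ 0.033  0.999  0.032  0.499]
 [ 0.502 -0.044  0.864 -0.369]
 [ 0.864 -0.012 -0.503  0.113]
 [ 0.     0.     0.     1.   ]] [ 1.14  1.14 -0.58  1.07 -0.26  1.73  0.67]
4740 [ 0.50437158 -0.28078034] 0.001695017774602864
```

View pics/wrist1.png

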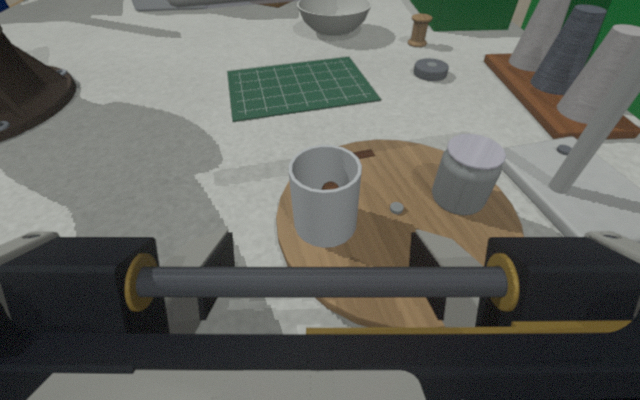

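The wrist view shows the cup (325,195) midway between the fingers at about (220,270) and (425,270), with beads inside it and the tin at (468,175) well clear.

Run:
```python
from go import *
T0,s=pose(); T1=toolT([.5045,-.279,.067],np.radians(88)); C=go(T1,8,1); print(T1[:3,3],C[:3,3])
```

```text
[[1, 0.02, 0.01, 0.6, 0.0, 0.01, -0.02], [1, 0.03, 0.01, 0.61, 0.01, 0.0, -0.01], [1, 0.02, 0.0, 0.6, 0.0, 0.01, -0.02], [1, 0.02, 0.01, 0.61, 0.0, 0.01, -0.02], [1, 0.03, 0.01, 0.61, 0.01, 0.0, -0.02], [1, 0.02, 0.01, 0.6, 0.0, 0.01, -0.01], [1, 0.02, 0.01, 0.61, 0.01, 0.0, -0.02], [1, 0.02, 0.01, 0.6, -0.0, 0.01, -0.02]]
[ 0.50507425 -0.26255554  0.0575    ] [ 0.50503907 -0.26256316  0.05749022]
```

Request:
carry_out --pt "1 0.02 0.01 0.6 0 0 -0.02" --pt "1 0.02 0.01 0.6 0 0 -0.02" --pt "1 0.02 0.01 0.6 0 0.01 -0.02" --pt "1 0.02 0.01 0.6 0 0.01 -0.02" --pt "1 0.02 0.01 0.6 0 0 -0.02" --pt "1 0.02 0.01 0.6 0 0.01 -0.02" --pt "1 0.02 0.01 0.6 0 0 -0.02" --pt "1 0.02 0.01 0.6 0 0 0"

```text
clock: 4.3
position: [0.5057, -0.2641, 0.0587]
ee_rot: [-1.621, -1.564, -0.935]
force: [0.3, -0.6, 0.5]
width: 1.002
gripper_force: 0.0
```

Request:
carry_out --pt "1 0 0 0 0 0 0" --pt "0.3 0 0 0 0 0 0" --pt "0.3 0 0 0 0 0 0" --pt "0.3 0 0 0 0 0 0" --pt "0.3 0 0 0 0 0 0" --pt "0.3 0 0 0 0 0 0" --squeeze 20

```text
clock: 4.9
position: [0.5057, -0.2626, 0.0575]
ee_rot: [-1.614, -1.563, -0.936]
force: [-0.5, 0.1, -0.7]
width: 0.614
gripper_force: 0.0
```

```bash
python3 log.py
python3 - <<'E'
from go import *
T0,s=pose(); print(T0.round(3)); T1=T0.copy(); T1[2,3]+=.024; C=go(T1,4,.3); T2=T1.copy(); T2[:3,3]+=[-.01,-.14,.02]; go(T2,8,.3,C)
E
```

```text
4.9 [ 1.121  1.119 -0.618  1.346 -0.268  1.453  0.711] [ 0.5057 -0.2626  0.0575]
[[ 0.014  0.999  0.032  0.506]
 [ 0.5   -0.034  0.866 -0.263]
 [ 0.866  0.004 -0.5    0.058]
 [ 0.     0.     0.     1.   ]]
[[0.3, 0.21, 0.0, -0.12, 0.0, 0.0, 0.0], [0.3, 0.21, 0.0, -0.12, 0.0, 0.0, 0.0], [0.3, 0.2, 0.0, -0.12, 0.0, 0.0, 0.0], [0.3, 0.21, 0.0, -0.12, 0.0, 0.0, 0.0]]
[[0.3, -0.26, -0.03, -0.66, 0.0, 0.0, 0.0], [0.3, -0.27, -0.02, -0.65, 0.0, 0.0, 0.0], [0.3, -0.26, -0.03, -0.66, 0.0, 0.0, 0.0], [0.3, -0.26, -0.02, -0.66, 0.0, 0.0, 0.0], [0.3, -0.27, -0.03, -0.66, 0.0, 0.0, 0.0], [0.3, -0.26, -0.02, -0.65, 0.0, 0.0, 0.0], [0.3, -0.27, -0.03, -0.66, 0.0, 0.0, 0.0], [0.3, -0.26, -0.02, -0.66, 0.0, 0.0, 0.0]]
```

Request:
carry_out --pt "0.3 0 0 0 0 0 0" --pt "0.3 0 0 0 0 0 0" --pt "0.3 0 0 0 0 0 0" --squeeze 20

```text
clock: 5.2
position: [0.5057, -0.2623, 0.0575]
ee_rot: [-1.614, -1.563, -0.936]
force: [0.4, -0.8, -0.5]
width: 0.601
gripper_force: 20.0
```

Request:
carry_out --pt "0.3 0.2 0 -0.12 0 0 0" --pt "0.3 0.2 0 -0.12 0 0 0" --pt "0.3 0.2 0 -0.12 0 0 0" --pt "0.3 0.2 0 -0.12 0 0 0" --pt "0.3 0 0 0 0 0 0"

```text
clock: 5.7
position: [0.506, -0.2629, 0.082]
ee_rot: [-1.614, -1.565, -0.937]
force: [-0.4, -0.4, -1.5]
width: 0.601
gripper_force: 20.0
```

Run:
```python
from h import *
im=cam("side"); cv2.imwrite("pics/side1.png",cv2.resize(im["pixels"][60:200,240:440,::-1],(600,420)))
print(pose()[0][:3,3])
```

```text
[ 0.50578229 -0.26288502  0.08135514]
```

View pics/side1.png

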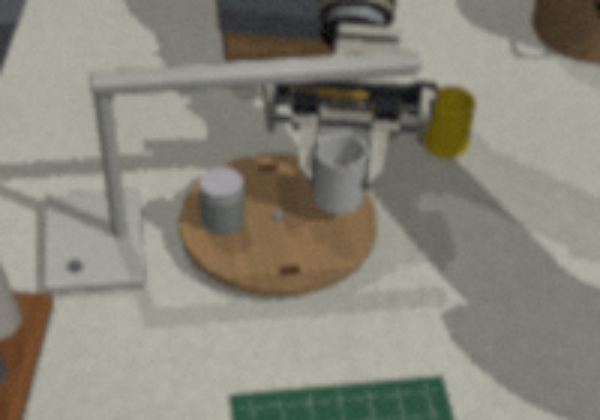

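The side view shows the cup lifted clear at (340,170) and held between the fingers below the bar. The tin is undisturbed at (222,200). Next I'll retreat along the tool axis, then go up.

Request:
carry_out --pt "0.3 0 0 -0.4 0 0 0" --pt "0.3 0 0 -0.7 0 0 0" --pt "0.3 0 0 -0.7 0 0 0" --pt "0.3 0 0 -0.7 0 0 0" --pt "0.3 0 0 -0.7 0 0 0" --pt "0.3 0 0 -0.7 0 0 0" --pt "0.3 0 0 -0.7 0 0 0" --pt "0.3 0 0 -0.7 0 0 0"

```text
clock: 6.55
position: [0.5011, -0.3786, 0.1474]
ee_rot: [-1.614, -1.563, -0.936]
force: [0.3, 0.6, -1.1]
width: 0.607
gripper_force: 20.0
```

```bash
python3 log.py
cat > s5.py <<'E'
from go import *
T0,s=pose(); q=np.array(s["joints"]); C=T0
def rep(n,q): 
    R,g,u,p=cup(q,A,f); print(n,q.round(2),"g",g.round(3),"phi",np.degrees(np.arctan2(R[1,2],R[0,2])).round(),"tilt",np.degrees(np.arccos(min(1,u[2]))).round(),"bar",barclear(q,A,f).round(3),"z",zclear(q,A,f).round(3),"u",u.round(2))
rep("now",q)
W=[((.48,-.42,.30),80,8),((.40,-.30,.34),95,8),((.38,-.05,.34),115,12),((.44,.12,.32),127,10),((.535,.225,.24),130,8)]
for g,ph,n in W:
    for k in range(3): q,e,an=solve(np.array(g),A,f,q,wq=.005,phi=np.radians(ph))
    rep(n,q); C=go(toolT(g,np.radians(ph)),n,.3,C)
E
python3 s5.py
```

```text
6.55 [ 1.141  1.121 -0.595  1.018 -0.268  1.787  0.656] [ 0.5011 -0.3786  0.1474]
now [ 1.14  1.12 -0.6   1.02 -0.27  1.79  0.66] g [ 0.511 -0.402  0.162] phi 84.0 tilt 3.0 bar 0.111 z 0.152 u [-0.06  0.02  1.  ]
8 [ 1.21  0.96 -0.61  1.01 -0.38  1.91  0.48] g [ 0.48 -0.42  0.3 ] phi 80.0 tilt 0.0 bar 0.167 z 0.294 u [-0. -0.  1.]
[[0.3, 0.56, -0.08, -0.47, -0.15, -0.0, 0.09], [0.3, 0.55, -0.09, -0.47, -0.15, -0.0, 0.09], [0.3, 0.55, -0.08, -0.47, -0.15, -0.0, 0.09], [0.3, 0.56, -0.07, -0.48, -0.15, -0.0, 0.09], [0.3, 0.55, -0.08, -0.47, -0.15, -0.0, 0.1], [0.3, 0.55, -0.08, -0.48, -0.15, -0.0, 0.09], [0.3, 0.55, -0.07, -0.47, -0.15, -0.0, 0.09], [0.3, 0.56, -0.07, -0.48, -0.15, -0.01, 0.09]]
8 [ 1.25  0.78 -0.69  1.33 -0.3   1.91  0.62] g [ 0.4  -0.3   0.34] phi 95.0 tilt 0.0 bar 0.116 z 0.334 u [ 0. -0.  1.]
[[0.3, 0.43, -0.52, 0.35, 0.28, 0.0, -0.16], [0.3, 0.44, -0.5, 0.36, 0.29, 0.0, -0.17], [0.3, 0.45, -0.49, 0.38, 0.28, 0.0, -0.16], [0.3, 0.46, -0.46, 0.39, 0.28, 0.0, -0.17], [0.3, 0.46, -0.45, 0.4, 0.29, 0.0, -0.16], [0.3, 0.47, -0.43, 0.42, 0.28, 0.0, -0.16], [0.3, 0.48, -0.
[... 1016 characters left out ...]
0.45, 0.18, 0.0, -0.1], [0.3, 0.16, 0.54, 0.44, 0.18, 0.0, -0.11], [0.3, 0.16, 0.56, 0.42, 0.18, 0.0, -0.1], [0.3, 0.15, 0.56, 0.42, 0.18, 0.0, -0.11]]
[[0.3, 0.14, 0.57, 0.41, 0.18, 0.0, -0.1], [0.3, 0.14, 0.58, 0.39, 0.18, 0.0, -0.11]]
8 [ 0.38  0.93 -0.83  1.42 -0.31  1.5   0.42] g [0.535 0.225 0.24 ] phi 130.0 tilt 0.0 bar 0.228 z 0.234 u [0. 0. 1.]
[[0.3, -0.28, 0.69, 0.32, 0.06, 0.0, -0.03], [0.3, -0.28, 0.69, 0.31, 0.05, 0.0, -0.03], [0.3, -0.29, 0.69, 0.31, 0.06, 0.0, -0.04], [0.3, -0.28, 0.7, 0.3, 0.06, 0.0, -0.03], [0.3, -0.29, 0.69, 0.3, 0.06, 0.0, -0.03], [0.3, -0.3, 0.7, 0.3, 0.05, 0.0, -0.03], [0.3, -0.29, 0.69, 0.29, 0.06, 0.0, -0.04], [0.3, -0.3, 0.7, 0.29, 0.06, 0.0, -0.03]]
```

Request:
carry_out --pt "0.3 0.56 -0.08 -0.47 -0.15 0 0.09" --pt "0.3 0.55 -0.08 -0.47 -0.15 0 0.09" --pt "0.3 0.55 -0.08 -0.47 -0.15 0 0.09" --pt "0.3 0.56 -0.08 -0.48 -0.15 0 0.09" --pt "0.3 0.55 -0.08 -0.47 -0.15 0 0.1" --pt "0.3 0.55 -0.08 -0.48 -0.15 0 0.09" --pt "0.3 0.55 -0.07 -0.47 -0.15 0 0.09" --pt "0.3 0.56 -0.07 -0.48 -0.15 0 0.09"

```text
clock: 7.35
position: [0.4829, -0.4027, 0.2918]
ee_rot: [-1.743, -1.461, -1.007]
force: [0.2, -0.1, -1.8]
width: 0.605
gripper_force: 20.0
```

Request:
carry_out --pt "0.3 0.43 -0.52 0.35 0.28 0 -0.16" --pt "0.3 0.44 -0.5 0.36 0.29 0 -0.17" --pt "0.3 0.45 -0.49 0.38 0.28 0 -0.16" --pt "0.3 0.46 -0.46 0.39 0.28 0 -0.17" --pt "0.3 0.46 -0.45 0.4 0.29 0 -0.16" --pt "0.3 0.47 -0.43 0.42 0.28 0 -0.16" --pt "0.3 0.48 -0.4 0.43 0.29 0 -0.17" --pt "0.3 0.48 -0.39 0.44 0.28 0 -0.16"

```text
clock: 8.15
position: [0.3985, -0.2819, 0.331]
ee_rot: [-1.501, -1.64, -0.867]
force: [0.4, -0.2, -1.0]
width: 0.604
gripper_force: 20.0
```

Request:
carry_out --pt "0.3 0.42 -0.01 0.72 0.25 0 -0.15" --pt "0.3 0.41 0.01 0.72 0.25 0 -0.14" --pt "0.3 0.42 0.03 0.72 0.26 0 -0.15" --pt "0.3 0.42 0.06 0.72 0.25 0 -0.14" --pt "0.3 0.41 0.09 0.72 0.25 0 -0.15" --pt "0.3 0.41 0.11 0.71 0.25 0 -0.14"

```text
clock: 8.75
position: [0.3861, -0.1575, 0.3309]
ee_rot: [-1.335, -1.741, -0.771]
force: [0.9, 0.0, -0.9]
width: 0.605
gripper_force: 20.0
```

Request:
carry_out --pt "0.3 0.42 0.13 0.71 0.25 0 -0.15" --pt "0.3 0.41 0.16 0.71 0.25 0 -0.15" --pt "0.3 0.4 0.17 0.71 0.26 0 -0.14" --pt "0.3 0.41 0.21 0.69 0.25 0 -0.15" --pt "0.3 0.4 0.23 0.7 0.25 0 -0.14" --pt "0.3 0.4 0.24 0.69 0.25 0 -0.15" --pt "0.3 0 0 0 0 0 0"

```text
clock: 9.45
position: [0.3723, -0.0301, 0.3313]
ee_rot: [-1.156, -1.833, -0.671]
force: [-0.2, -0.5, -1.2]
width: 0.604
gripper_force: 20.0
```

```bash
python3 log.py; python3 kin2.py
cat > s6.py <<'E'
from go import *
T0,s=pose(); q=np.array(s["joints"]); C=T0; print(T0.round(3))
W=[((.44,.12,.32),127,10),((.535,.225,.24),130,8)]
for g,ph,n in W:
    C=go(toolT(g,np.radians(ph)),n,.3,C)
E
python3 s6.py
```

```text
9.45 [ 1.038  0.629 -0.865  1.677 -0.369  1.675  0.647] [ 0.3723 -0.0301  0.3313]
0.0034338425699481476 (-1, -1, -1, -1) [-0.0606  1.4947  0.3007  0.5682  0.0511  0.4261  0.0468  0.3859  0.0557
 -0.055   0.0249  0.1071  0.0069 -0.0337]
[[-0.0062  0.0136  0.0029 -0.0182  0.0141 -0.0056]
 [ 0.0126 -0.0079 -0.0026 -0.0017  0.0075 -0.0167]
 [-0.0077  0.0222 -0.002  -0.0328  0.0079 -0.0065]
 [ 0.0013 -0.004  -0.0007 -0.0189  0.0041 -0.0035]
 [ 0.01    0.0069 -0.0015  0.0085  0.0157  0.0148]
 [ 0.0035  0.0052 -0.0002  0.0052  0.0203  0.0165]
 [ 0.0125  0.0053 -0.0023  0.0087  0.0164  0.0137]
 [ 0.013  -0.0211  0.0064  0.0111  0.0165 -0.0127]]
[[-0.216  0.903 -0.371  0.372]
 [ 0.45   0.429  0.783 -0.03 ]
 [ 0.867  0.002 -0.499  0.331]
 [ 0.     0.     0.     1.   ]]
[[0.3, 0.17, 0.49, 0.47, 0.18, -0.0, -0.1], [0.3, 0.17, 0.5, 0.46, 0.17, -0.0, -0.1], [0.3, 0.16, 0.51, 0.44, 0.18, -0.0, -0.1], [0.3, 0.16, 0.51, 0.45, 0.17, -0.0, -0.1], [0.3, 0.15, 0.53, 0.43, 0.18, -0.0, -0.09], [0.3, 0.14, 0.54, 0.42, 0.18, -0.0, -0.1], [0.3, 0.14, 0.54, 0.41, 0.17, -0.01, -0.1], [0.3, 0.14, 0.56, 0.4, 0.18, 0.0, -0.1]]
[[0.3, 0.13, 0.56, 0.4, 0.17, 0.0, -0.1], [0.3, 0.13, 0.57, 0.38, 0.18, 0.0, -0.1]]
[[0.3, -0.28, 0.69, 0.32, 0.06, 0.0, -0.03], [0.3, -0.28, 0.69, 0.31, 0.05, 0.0, -0.04], [0.3, -0.29, 0.69, 0.3, 0.06, 0.0, -0.03], [0.3, -0.29, 0.7, 0.31, 0.06, 0.0, -0.03], [0.3, -0.28, 0.69, 0.3, 0.05, 0.0, -0.03], [0.3, -0.3, 0.7, 0.29, 0.06, 0.0, -0.04], [0.3, -0.29, 0.69, 0.3, 0.06, 0.0, -0.03], [0.3, -0.3, 0.7, 0.28, 0.05, 0.0, -0.03]]
```

Request:
carry_out --pt "0.3 0.17 0.49 0.47 0.18 0 -0.1" --pt "0.3 0.17 0.5 0.46 0.17 0 -0.1" --pt "0.3 0.16 0.51 0.44 0.18 0 -0.1" --pt "0.3 0.16 0.51 0.45 0.17 0 -0.1" --pt "0.3 0.15 0.53 0.43 0.18 0 -0.1" --pt "0.3 0.14 0.54 0.42 0.18 0 -0.1" --pt "0.3 0.14 0.54 0.41 0.17 0 -0.1" --pt "0.3 0.14 0.56 0.4 0.18 0 -0.1"

```text
clock: 10.25
position: [0.4205, 0.0971, 0.3135]
ee_rot: [-1.003, -1.9, -0.579]
force: [0.1, 0.1, -1.2]
width: 0.602
gripper_force: 20.0
```

Request:
carry_out --pt "0.3 0.13 0.56 0.4 0.17 0 -0.1" --pt "0.3 0.13 0.57 0.38 0.18 0 -0.1" --pt "0.3 -0.28 0.69 0.32 0.06 0 -0.03" --pt "0.3 -0.28 0.69 0.31 0.05 0 -0.04" --pt "0.3 -0.29 0.69 0.3 0.06 0 -0.03" --pt "0.3 -0.29 0.7 0.31 0.06 0 -0.03" --pt "0.3 -0.28 0.69 0.3 0.05 0 -0.03"

```text
clock: 10.95
position: [0.4917, 0.1946, 0.2588]
ee_rot: [-0.931, -1.928, -0.536]
force: [0.8, -0.1, -2.1]
width: 0.599
gripper_force: 20.0
```

Request:
carry_out --pt "0.3 -0.3 0.7 0.29 0.06 0 -0.04" --pt "0.3 -0.29 0.69 0.3 0.06 0 -0.03" --pt "0.3 -0.3 0.7 0.28 0.05 0 -0.03" --pt "0.3 0 0 0 0 0 0"

```text
clock: 11.35
position: [0.527, 0.2346, 0.228]
ee_rot: [-0.909, -1.934, -0.524]
force: [-0.1, -0.1, -1.7]
width: 0.604
gripper_force: 20.0
```

```bash
python3 log.py
cat > s7.py <<'E'
from go import *
T0,s=pose(); q=np.array(s["joints"]); print(T0.round(3))
R,g,u,p=cup(q,A,f); Rm=T0[:3,:3]; print("model g",g.round(3),"true g",(T0[:3,3]-.019*Rm[:,2]).round(3),"u",(Rm@caxis(A,f)).round(3))
# pour: pitch about tool y, tilting u toward azimuth of d; mouth centre path
for psi in np.radians([130,110,90]):
  qq=q.copy(); print("psi",np.degrees(psi))
  dl=T0[:3,2]; ph=np.arctan2(dl[1],dl[0])
  for t,zt in((25,.22),(50,.17),(75,.135),(95,.125),(115,.125),(135,.125)):
    # tool orientation: upright tool with azimuth psi, rotated about horizontal axis by t toward psi
    ax=np.array([-np.sin(psi),np.cos(psi),0]); Rt=Ro.from_rotvec(ax*np.radians(t)).as_matrix()@toolT([0,0,0],psi)[:3,:3]
    M=np.array([.549,.262,zt]); u=Rt@caxis(A,f); X=M-.026*u+.019*Rt[:,2]
    def res(v):
        R,x,_=F(v); return np.r_[(x-X)*10,Ro.from_matrix(R.T@Rt).as_rotvec()*3,.003*(v-qq)]
    s=least_squares(res,np.clip(qq,lo,hi),bounds=(lo,hi)); qq=s.x; print(t,qq.round(2),"err",np.abs(s.fun[:6]).max().round(3),"z",zclear(qq,A,f).round(3),"X",X.round(3))
E
python3 s7.py
```

```text
11.35 [ 0.392  0.936 -0.849  1.396 -0.314  1.466  0.44 ] [0.527  0.2346 0.228 ]
[[-0.318  0.769 -0.554  0.527]
 [ 0.384  0.639  0.666  0.235]
 [ 0.867 -0.001 -0.498  0.228]
 [ 0.     0.     0.     1.   ]]
model g [0.542 0.22  0.231] true g [0.538 0.222 0.237] u [ 0.002 -0.001  1.   ]
psi 130.0
25 [ 0.22  0.76 -0.77  1.48 -0.14  1.24  0.31] err 0.0 z 0.215 X [0.549 0.262 0.181]
50 [-0.01  0.6  -0.62  1.65  0.15  1.    0.06] err 0.0 z 0.189 X [0.56  0.249 0.135]
75 [-0.38  0.55 -0.39  1.79  0.58  0.89 -0.43] err 0.0 z 0.161 X [0.568 0.239 0.11 ]
95 [-0.68  0.6  -0.24  1.84  0.91  1.01 -0.85] err 0.0 z 0.146 X [0.573 0.234 0.112]
115 [-0.91  0.74 -0.12  1.85  1.1   1.23 -1.13] err 0.0 z 0.135 X [0.574 0.232 0.125]
135 [-1.07  0.93 -0.01  1.81  1.18  1.45 -1.3 ] err 0.0 z 0.121 X [0.573 0.234 0.138]
psi 110.0
25 [ 0.29  0.65 -0.73  1.68 -0.3   0.99  0.18] err 0.0 z 0.215 X [0.549 0.262 0.181]
50 [-0.06  0.54 -0.5   1.73  0.05  0.89 -0.18] err 0.0 z 0.189 X [0.555 0.246 0.135]
75 [-0.47  0.57 -0.26  1.73  0.46  0.97 -0.65] err 0.0 z 0.161 X [0.559 0.234 0.11 ]
95 [-0.73  0.67 -0.12  1.68  0.68  1.16 -0.91] err 0.0 z 0.146 X [0.562 0.227 0.112]
115 [-0.92  0.83 -0.02  1.6   0.81  1.39 -1.06] err 0.0 z 0.135 X [0.562 0.225 0.125]
135 [-1.05  1.01  0.08  1.51  0.89  1.61 -1.13] err 0.0 z 0.121 X [0.562 0.227 0.138]
psi 90.0
25 [ 0.32  0.53 -0.7   1.87 -0.49  0.74  0.07] err 0.0 z 0.215 X [0.549 0.262 0.181]
50 [-0.14  0.48 -0.36  1.8  -0.04  0.8  -0.44] err 0.0 z 0.189 X [0.549 0.245 0.135]
75 [-0.53  0.59 -0.14  1.67  0.32  1.04 -0.85] err 0.0 z 0.161 X [0.549 0.232 0.11 ]
95 [-0.74  0.74 -0.03  1.52  0.48  1.31 -1.01] err 0.0 z 0.146 X [0.549 0.225 0.112]
115 [-0.88  0.92  0.06  1.36  0.58  1.6  -1.06] err 0.0 z 0.135 X [0.549 0.223 0.125]
135 [-0.97  1.12  0.13  1.22  0.68  1.85 -1.06] err 0.0 z 0.121 X [0.549 0.225 0.138]
```

```bash
cat > s8.py <<'E'
from go import *
T0,s=pose(); C=T0; psi=np.radians(130)
def pourT(t,M):
    ax=np.array([-np.sin(psi),np.cos(psi),0]); Rt=Ro.from_rotvec(ax*np.radians(t)).as_matrix()@toolT([0,0,0],psi)[:3,:3]
    T=np.eye(4); T[:3,:3]=Rt; T[:3,3]=np.array(M)-.026*Rt@caxis(A,f)+.019*Rt[:,2]; return T
for t,zt,n in((45,.17,8),(65,.135,6),(85,.12,8),(105,.12,8),(125,.12,7),(140,.125,5)):
    print(t,C[:3,3].round(3)); C=go(pourT(t,[.559,.252,zt]),n,.3,C)
print(C[:3,3])
E
python3 s8.py
```

```text
45 [0.527 0.235 0.228]
[[0.3, -0.46, 0.18, 0.15, 0.0, -0.98, -0.01], [0.3, -0.45, 0.18, 0.19, 0.01, -0.99, -0.0], [0.3, -0.42, 0.18, 0.23, -0.0, -0.98, -0.01], [0.3, -0.4, 0.18, 0.28, 0.0, -0.99, -0.0], [0.3, -0.37, 0.17, 0.31, 0.0, -0.98, -0.01], [0.3, -0.34, 0.18, 0.35, 0.01, -0.98, -0.01], [0.3, -0.3, 0.18, 0.38, -0.0, -0.99, -0.0], [0.3, -0.27, 0.18, 0.4, 0.0, -0.98, -0.01]]
65 [0.568 0.242 0.133]
[[0.3, -0.12, -0.0, 0.16, 0.0, -0.58, 0.0], [0.3, -0.12, -0.0, 0.17, 0.0, -0.58, 0.0], [0.3, -0.1, -0.0, 0.17, 0.0, -0.59, 0.0], [0.3, -0.09, -0.0, 0.19, 0.0, -0.58, 0.0], [0.3, -0.09, -0.0, 0.18, 0.0, -0.58, 0.0], [0.3, -0.07, -0.0, 0.19, 0.0, -0.58, 0.0]]
85 [0.575 0.233 0.105]
[[0.3, -0.04, -0.0, 0.03, 0.0, -0.44, 0.0], [0.3, -0.04, -0.0, 0.03, 0.0, -0.43, 0.0], [0.3, -0.04, -0.0, 0.03, 0.0, -0.44, 0.0], [0.3, -0.04, -0.0, 0.03, 0.0, -0.44, 0.0], [0.3, -0.03, -0.0, 0.03, 0.0, -0.43, 0.0], [0.3, -0.04, -0.0, 0.04, 0.0, -0.44, 0.0], [0.3, -0.03, -0.0, 0.03, 0.0, -0.44, 0.0], [0.3, -0.03, -0.0, 0.04, 0.0, -0.43, 0.0]]
105 [0.581 0.226 0.101]
[[0.3, -0.05, -0.0, -0.05, 0.0, -0.44, 0.0], 
[... 217 characters left out ...]
-0.0], [0.3, -0.06, -0.0, -0.04, 0.0, -0.44, -0.0], [0.3, -0.06, -0.0, -0.03, 0.0, -0.43, -0.0]]
125 [0.584 0.222 0.113]
[[0.3, -0.05, 0.0, -0.06, 0.0, -0.5, -0.0], [0.3, -0.06, 0.0, -0.05, 0.0, -0.5, -0.0], [0.3, -0.06, 0.0, -0.05, 0.0, -0.5, -0.0], [0.3, -0.06, 0.0, -0.04, 0.0, -0.5, -0.0], [0.3, -0.07, 0.0, -0.05, 0.0, -0.5, -0.0], [0.3, -0.06, 0.0, -0.04, 0.0, -0.5, -0.0], [0.3, -0.07, 0.0, -0.03, 0.0, -0.49, -0.0]]
140 [0.584 0.222 0.127]
[[0.3, -0.1, 0.0, -0.07, 0.0, -0.52, -0.0], [0.3, -0.1, 0.0, -0.07, 0.0, -0.53, -0.0], [0.3, -0.1, 0.0, -0.06, 0.0, -0.52, -0.0], [0.3, -0.11, 0.0, -0.06, 0.0, -0.53, -0.0], [0.3, -0.11, 0.0, -0.05, 0.0, -0.52, -0.0]]
[0.58176888 0.22485826 0.14167126]
```

Request:
carry_out --pt "0.3 -0.46 0.18 0.15 0 -0.98 0" --pt "0.3 -0.45 0.18 0.19 0 -0.99 0" --pt "0.3 -0.42 0.18 0.23 0 -0.98 0" --pt "0.3 -0.4 0.18 0.28 0 -0.99 0" --pt "0.3 -0.37 0.17 0.31 0 -0.98 -0.01" --pt "0.3 -0.34 0.18 0.35 0 -0.98 -0.01" --pt "0.3 -0.3 0.18 0.38 0 -0.99 0" --pt "0.3 -0.27 0.18 0.4 0 -0.98 -0.01"

```text
clock: 12.15
position: [0.568, 0.239, 0.1351]
ee_rot: [-1.234, -2.63, -0.162]
force: [-0.4, -0.1, -1.3]
width: 0.605
gripper_force: 20.0
```

Run:
```python
from go import *
from h import cloud,load
T,s=pose(); print(T.round(3),s["joints"].round(2),"u",(T[:3,:3]@caxis(A,f)).round(2))
P=np.vstack([cloud(load(n+"0")).reshape(-1,3) for n in("scene","side")])
P=P[(P[:,2]>.06)&(P[:,2]<.6)&(P[:,0]>.05)&(P[:,0]<.9)&(P[:,1]>.3)&(P[:,1]<1)]
H,xe,ye=np.histogram2d(P[:,0],P[:,1],bins=[np.arange(.05,.91,.1),np.arange(.3,1.01,.1)]); print(H.astype(int))
# tall obstacles vs body along remaining pour configs
Q=np.array([[-.38,.55,-.39,1.79,.58,.89,-.43],[-.68,.6,-.24,1.84,.91,1.01,-.85],[-.91,.74,-.12,1.85,1.1,1.23,-1.13],[-1.07,.93,-.01,1.81,1.18,1.45,-1.3]])
for q in Q:
    B,r=body(q,A,f); D=np.linalg.norm(B[:,None]-P[::7],axis=2)-r[:,None]; i=np.unravel_index(D.argmin(),D.shape); print(D.min().round(3),B[i[0]].round(3),P[::7][i[1]].round(3))
```

```text
[[-0.618  0.769 -0.161  0.568]
 [ 0.744  0.639  0.196  0.239]
 [ 0.254  0.002 -0.967  0.135]
 [ 0.     0.     0.     1.   ]] [ 0.05  0.65 -0.62  1.59  0.12  1.06  0.15] u [-0.46  0.55  0.7 ]
[[   0  518 1601  158  219   12    0]
 [   0 2030 4948  543  858  187    0]
 [   0    8   14    2    1    1    0]
 [   0    0    0    0    0    0    0]
 [   0    0    0    0    0    0    0]
 [   0    0    0    0    0    0    0]
 [   0    0    0    0    0    0    0]
 [ 307  643    0    0    0    0    0]]
0.149 [0.625 0.286 0.189] [0.759 0.31  0.089]
0.159 [0.613 0.307 0.192] [0.759 0.31  0.089]
0.105 [0.372 0.48  0.338] [0.221 0.502 0.275]
0.042 [0.322 0.503 0.284] [0.221 0.502 0.275]
```

```bash
sed -i 's/for t,zt,n in.*/for t,zt,n,ps in((65,.135,6,125),(85,.12,8,120),(105,.12,8,115),(125,.12,7,112),(138,.125,5,110)):\n    psi=np.radians(ps)/' s8.py; python3 s8.py
```

```text
65 [0.568 0.239 0.135]
[[0.3, -0.11, -0.01, 0.18, -0.01, -0.57, 0.14], [0.3, -0.1, 0.0, 0.18, -0.01, -0.58, 0.13], [0.3, -0.09, -0.0, 0.19, -0.01, -0.57, 0.14], [0.3, -0.08, -0.0, 0.2, -0.0, -0.57, 0.14], [0.3, -0.07, -0.0, 0.19, -0.01, -0.58, 0.14], [0.3, -0.06, -0.0, 0.21, -0.01, -0.57, 0.13]]
85 [0.574 0.231 0.105]
[[0.3, -0.04, -0.02, 0.03, 0.03, -0.44, 0.11], [0.3, -0.04, -0.01, 0.02, 0.03, -0.43, 0.1], [0.3, -0.04, -0.01, 0.03, 0.02, -0.44, 0.11], [0.3, -0.03, -0.02, 0.03, 0.03, -0.43, 0.11], [0.3, -0.04, -0.01, 0.04, 0.03, -0.44, 0.1], [0.3, -0.03, -0.01, 0.03, 0.03, -0.44, 0.11], [0.3, -0.04, -0.02, 0.04, 0.03, -0.43, 0.11], [0.3, -0.03, -0.01, 0.04, 0.03, -0.44, 0.1]]
105 [0.576 0.223 0.1  ]
[[0.3, -0.05, -0.02, -0.05, 0.06, -0.44, 0.09], [0.3, -0.05, -0.01, -0.05, 0.06, -0.43, 0.09], [0.3, -0.05, -0.02, -0.04, 0.07, -0.44, 0.09], [0.3, -0.05, -0.02, -0.04, 0.06, -0.43, 0.09], [0.3, -0.06, -0.01, -0.04, 0.06, -0.44, 0.09], [0.3, -0.05, -0.02, -0.04, 0.06, -0.43, 0.09], [0.3, -0.06, -0.01, -0.03, 0.07, -0.44, 0.09], [0.3, -0.06, -0.02, -0.04, 0.06, -0.43, 0.09]]
125 [0.575 0.217 0.113]
[[0.3, -0.06, -0.01, -0.05, 0.06, -0.5, 0.04], [0.3, -0.05, -0.01, -0.06, 0.06, -0.5, 0.05], [0.3, -0.06, -0.01, -0.05, 0.06, -0.5, 0.04], [0.3, -0.07, -0.02, -0.04, 0.07, -0.5, 0.04], [0.3, -0.06, -0.01, -0.04, 0.06, -0.5, 0.05], [0.3, -0.07, -0.01, -0.04, 0.06, -0.5, 0.04], [0.3, -0.07, -0.01, -0.04, 0.06, -0.49, 0.04]]
138 [0.573 0.216 0.127]
[[0.3, -0.09, -0.01, -0.06, 0.07, -0.45, 0.02], [0.3, -0.09, -0.01, -0.06, 0.06, -0.46, 0.03], [0.3, -0.09, -0.01, -0.06, 0.07, -0.45, 0.02], [0.3, -0.1, -0.01, -0.05, 0.07, -0.46, 0.02], [0.3, -0.1, -0.01, -0.05, 0.06, -0.45, 0.02]]
[0.57129717 0.21829292 0.14041112]
```

Request:
carry_out --pt "0.3 -0.11 0 0.18 0 -0.57 0.14" --pt "0.3 -0.1 0 0.18 0 -0.58 0.13" --pt "0.3 -0.09 0 0.19 -0.01 -0.57 0.14" --pt "0.3 -0.08 0 0.2 0 -0.57 0.14" --pt "0.3 -0.07 0 0.19 0 -0.58 0.14" --pt "0.3 -0.06 0 0.2 0 -0.57 0.13"

```text
clock: 12.75
position: [0.5731, 0.2316, 0.1051]
ee_rot: [1.415, 2.721, -0.068]
force: [0.4, -0.2, -2.4]
width: 0.598
gripper_force: 20.0
```

Request:
carry_out --pt "0.3 -0.04 -0.02 0.03 0.03 -0.44 0.11" --pt "0.3 -0.04 -0.01 0.02 0.03 -0.43 0.1" --pt "0.3 -0.04 -0.01 0.03 0.02 -0.44 0.11" --pt "0.3 -0.03 -0.02 0.03 0.03 -0.43 0.11" --pt "0.3 -0.04 -0.01 0.04 0.03 -0.44 0.1" --pt "0.3 -0.03 -0.01 0.03 0.03 -0.44 0.11" --pt "0.3 -0.04 -0.02 0.04 0.03 -0.43 0.11" --pt "0.3 -0.03 -0.01 0.04 0.03 -0.44 0.1"

```text
clock: 13.55
position: [0.5754, 0.2229, 0.1005]
ee_rot: [1.374, 2.383, -0.311]
force: [-0.7, 0.7, -1.8]
width: 0.603
gripper_force: 20.0
```

```bash
python3 log.py
python3 - <<'E'
from h import *
T,s=pose(); print(T.round(3))
im=cam("scene"); im2=cam("side")
cv2.imwrite("pics/pour1.png",np.vstack([cv2.resize(im["pixels"][120:240,270:450,::-1],(450,300)),cv2.resize(im2["pixels"][190:330,220:430,::-1],(450,300))]))
E
```

```text
13.55 [-0.549  0.6   -0.236  1.749  0.66   1.03  -0.641] [0.5754 0.2229 0.1005]
[[-0.455  0.866  0.206  0.575]
 [ 0.784  0.5   -0.367  0.223]
 [-0.421 -0.006 -0.907  0.101]
 [ 0.     0.     0.     1.   ]]
```

View pics/pour1.png

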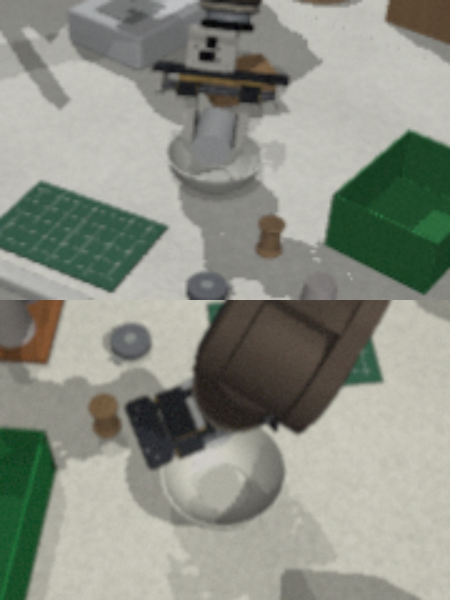

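The scene crop shows the cup (213,135) tipped about 85° over the bowl (213,165). The side crop shows the bowl at (222,475) still empty, with no beads loose. I'll continue the pour.

Request:
carry_out --pt "0.3 -0.05 -0.02 -0.05 0.06 -0.44 0.09" --pt "0.3 -0.05 -0.01 -0.05 0.06 -0.43 0.09" --pt "0.3 -0.05 -0.02 -0.04 0.07 -0.44 0.09" --pt "0.3 -0.05 -0.02 -0.04 0.06 -0.43 0.09" --pt "0.3 -0.06 -0.01 -0.04 0.06 -0.44 0.09" --pt "0.3 -0.05 -0.02 -0.04 0.06 -0.43 0.09" --pt "0.3 -0.06 -0.01 -0.03 0.07 -0.44 0.09" --pt "0.3 -0.06 -0.02 -0.04 0.06 -0.43 0.09"

```text
clock: 14.45
position: [0.5751, 0.2174, 0.1133]
ee_rot: [1.304, 2.051, -0.545]
force: [-0.8, -0.5, -1.7]
width: 0.605
gripper_force: 20.0
```

Request:
carry_out --pt "0.3 -0.06 -0.01 -0.05 0.06 -0.5 0.04" --pt "0.3 -0.05 -0.01 -0.06 0.06 -0.5 0.05" --pt "0.3 -0.06 -0.01 -0.05 0.06 -0.5 0.04" --pt "0.3 -0.07 -0.02 -0.04 0.07 -0.5 0.04" --pt "0.3 -0.06 -0.01 -0.04 0.06 -0.5 0.05" --pt "0.3 -0.07 -0.01 -0.04 0.06 -0.5 0.04" --pt "0.3 -0.07 -0.01 -0.04 0.06 -0.49 0.04"

```text
clock: 15.15
position: [0.5734, 0.2165, 0.1268]
ee_rot: [1.168, 1.739, -0.75]
force: [-0.6, -0.1, -1.0]
width: 0.607
gripper_force: 20.0
```

Request:
carry_out --pt "0.3 -0.09 -0.01 -0.06 0.07 -0.45 0.02" --pt "0.3 -0.09 -0.01 -0.06 0.06 -0.46 0.03" --pt "0.3 -0.09 -0.01 -0.06 0.07 -0.45 0.02" --pt "0.3 -0.1 -0.01 -0.05 0.07 -0.46 0.02" --pt "0.3 -0.1 -0.01 -0.05 0.06 -0.45 0.02" --pt "0.3 0 0 0 0 0 0" --pt "0.3 0 0 0 0 0 0" --pt "0.3 0 0 0 0 0 0"

```text
clock: 15.95
position: [0.5717, 0.2185, 0.1406]
ee_rot: [1.07, 1.536, -0.87]
force: [0.4, 0.6, -1.8]
width: 0.606
gripper_force: 20.0
```

```bash
python3 log.py
python3 - <<'E'
from h import *
T,s=pose(); print(T.round(3))
im2=cam("side"); cv2.imwrite("pics/pour2.png",cv2.resize(im2["pixels"][190:360,200:440,::-1],(720,510)))
E
```

```text
15.95 [-1.01   1.006  0.068  1.535  0.901  1.682 -1.054] [0.5717 0.2185 0.1406]
[[-0.078  0.94   0.334  0.572]
 [ 0.197  0.342 -0.919  0.219]
 [-0.977 -0.006 -0.212  0.141]
 [ 0.     0.     0.     1.   ]]
```

View pics/pour2.png

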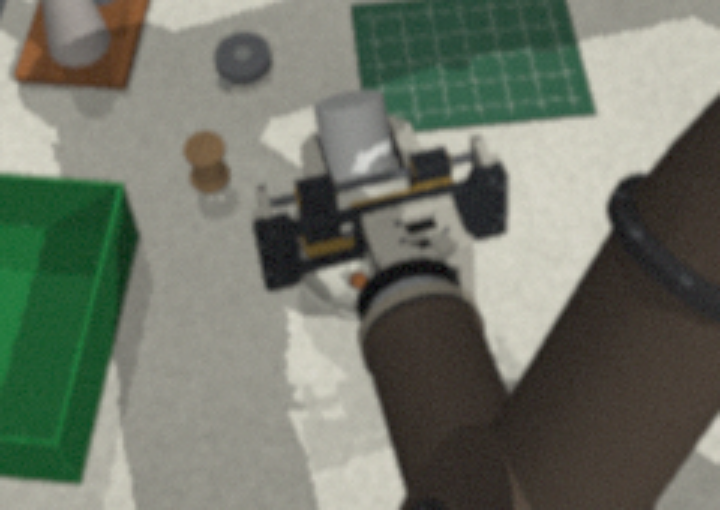

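One bead is visible in the bowl at (358,280), the cup is inverted at (355,130), and nothing is loose on the table. Next I'll plan the un-tilt and the placing.

```bash
cat > s9.py <<'E'
from plan import *
from h import cloud,load
rng=np.random.default_rng(3); q1=np.array([.392,.936,-.849,1.396,-.314,1.466,.44])
P=np.vstack([cloud(load(n+"0")).reshape(-1,3) for n in("scene","side")])
P=P[(P[:,2]>.012)&(P[:,2]<.5)&(P[:,0]>.3)&(P[:,0]<1)&(abs(P[:,1])<.55)][::4]
P=P[~((np.hypot(P[:,0]-.505,P[:,1]+.278)<.05)&(P[:,2]<.1))]; P=P[np.hypot(P[:,0]-.283,P[:,1]+.557)>.2]
def clr(q):
    B,r=body(q,A,f); return (np.linalg.norm(B[:,None]-P,axis=2)-r[:,None]).min()
for ph in range(-180,180,20):
    best=None
    for k in range(8):
        q,e,an=solve(np.array([.478,.033,.046]),A,f,q1 if k==0 else rng.uniform(lo,hi)*.5+q1*.5,wq=.004,phi=np.radians(ph))
        R=F(q)[0]; pa=np.degrees(np.arctan2(R[1,2],R[0,2]))
        if e>.004 or an>2 or abs((pa-ph+180)%360-180)>5: continue
        o=(np.abs(q-q1).max(),q,clr(q),zclear(q,A,f))
        if best is None or o[0]<best[0]: best=o
    if best: print(ph,best[0].round(2),best[1].round(2),"clr",best[2].round(3),best[3].round(3))
E
python3 s9.py; sed -e 's/for t,zt,n,ps in.*:/for t,zt,n,ps in((115,.16,5,113),(75,.21,8,120),(35,.26,8,127),(0,.27,8,130)):/' s8.py > s10.py; python3 s10.py
```

```text
-180 0.62 [ 0.25  1.23 -0.76  1.25  0.3   1.88  0.97] clr 0.05 0.04
-160 0.79 [ 0.11  1.23 -0.76  1.27  0.47  1.94  1.13] clr 0.037 0.04
-140 0.93 [-0.03  1.17 -0.69  1.38  0.61  1.9   1.3 ] clr 0.022 0.04
-120 1.13 [-0.1   1.16 -0.78  1.53  0.81  1.89  1.36] clr 0.029 0.04
-100 1.28 [-0.56  0.96 -0.15  1.75  0.75  1.42  1.72] clr 0.024 0.04
-80 1.33 [-0.64  0.91 -0.19  1.98  1.01  1.29  1.62] clr 0.026 0.04
-60 1.67 [-0.53  0.94 -0.48  2.23  1.35  1.41  1.39] clr 0.033 0.04
-40 1.93 [-0.36  1.09 -0.8   2.48  1.62  1.75  1.24] clr 0.054 0.04
60 1.29 [ 1.27  1.21 -1.06  2.29 -1.07  0.18  1.11] clr 0.059 0.04
80 0.82 [ 1.07  1.09 -0.86  2.04 -0.53  0.64  0.72] clr -0.055 0.04
100 0.43 [ 0.79  1.02 -0.6   1.82 -0.48  1.04  0.83] clr -0.058 0.04
120 0.3 [ 0.68  1.1  -0.67  1.6  -0.22  1.3   0.74] clr -0.057 0.04
140 0.3 [ 0.55  1.17 -0.74  1.42 -0.02  1.54  0.74] clr -0.002 0.04
160 0.45 [ 0.39  1.21 -0.75  1.3   0.14  1.74  0.84] clr 0.06 0.04
115 [0.572 0.219 0.141]
[[0.3, -0.16, 0.01, -0.01, -0.1, 0.79, -0.03], [0.3, -0.15, 0.01, -0.02, -0.1, 0.8, -0.03], [0.3, -0.16, 0.01, -0.03, -0.
[... 593 characters left out ...]
0.2, 0.02, 0.87, -0.15], [0.3, 0.1, 0.01, -0.19, 0.01, 0.88, -0.16], [0.3, 0.11, 0.0, -0.18, 0.01, 0.87, -0.15], [0.3, 0.13, 0.01, -0.17, 0.02, 0.87, -0.15], [0.3, 0.15, 0.02, -0.16, 0.01, 0.87, -0.16], [0.3, 0.16, 0.01, -0.15, 0.02, 0.87, -0.15], [0.3, 0.17, 0.02, -0.13, 0.01, 0.88, -0.16]]
0 [0.563 0.247 0.221]
[[0.3, 0.13, -0.0, -0.01, 0.05, 0.76, -0.05], [0.3, 0.14, -0.01, 0.0, 0.04, 0.77, -0.05], [0.3, 0.13, -0.0, 0.01, 0.05, 0.76, -0.05], [0.3, 0.13, -0.01, 0.02, 0.04, 0.76, -0.05], [0.3, 0.13, 0.0, 0.03, 0.04, 0.76, -0.05], [0.3, 0.13, 0.0, 0.04, 0.05, 0.77, -0.04], [0.3, 0.12, 0.0, 0.05, 0.05, 0.76, -0.05], [0.3, 0.12, 0.0, 0.06, 0.04, 0.76, -0.05]]
[0.54840381 0.26460011 0.2345177 ]
```

Request:
carry_out --pt "0.3 -0.16 0.01 -0.01 -0.1 0.79 -0.03" --pt "0.3 -0.15 0.01 -0.02 -0.1 0.8 -0.03" --pt "0.3 -0.16 0.01 -0.03 -0.1 0.79 -0.03" --pt "0.3 -0.15 0.01 -0.04 -0.1 0.8 -0.03" --pt "0.3 -0.15 0.01 -0.06 -0.1 0.79 -0.03"

```text
clock: 16.5
position: [0.574, 0.2164, 0.1607]
ee_rot: [1.248, 1.886, -0.646]
force: [0.8, -0.1, -0.3]
width: 0.602
gripper_force: 20.0
```

Request:
carry_out --pt "0.3 -0.07 0.02 -0.11 -0.09 0.87 -0.13" --pt "0.3 -0.07 0.02 -0.11 -0.09 0.87 -0.13" --pt "0.3 -0.05 0.02 -0.12 -0.09 0.87 -0.12" --pt "0.3 -0.05 0.02 -0.13 -0.09 0.88 -0.13" --pt "0.3 -0.03 0.02 -0.13 -0.09 0.87 -0.13" --pt "0.3 -0.03 0.02 -0.13 -0.09 0.87 -0.13" --pt "0.3 -0.01 0.02 -0.13 -0.09 0.87 -0.12" --pt "0.3 0 0.02 -0.13 -0.09 0.87 -0.13"

```text
clock: 17.3
position: [0.5738, 0.2262, 0.186]
ee_rot: [1.453, 2.519, -0.187]
force: [0.7, -0.5, -0.5]
width: 0.603
gripper_force: 20.0
```

Request:
carry_out --pt "0.3 0.06 0 -0.21 0.01 0.87 -0.16" --pt "0.3 0.09 0.01 -0.2 0.02 0.87 -0.15" --pt "0.3 0.1 0.01 -0.19 0.01 0.88 -0.16" --pt "0.3 0.11 0 -0.18 0.01 0.87 -0.15" --pt "0.3 0.13 0.01 -0.17 0.02 0.87 -0.15" --pt "0.3 0.15 0.02 -0.16 0.01 0.87 -0.16" --pt "0.3 0.16 0.01 -0.15 0.02 0.87 -0.15" --pt "0.3 0.17 0.02 -0.13 0.01 0.88 -0.16"

```text
clock: 18.1
position: [0.5631, 0.2464, 0.2223]
ee_rot: [-1.221, -2.451, -0.274]
force: [-1.3, 0.5, -1.4]
width: 0.602
gripper_force: 20.0
```

Request:
carry_out --pt "0.3 0.13 0 -0.01 0.05 0.76 -0.05" --pt "0.3 0.14 0 0 0.04 0.77 -0.05" --pt "0.3 0.13 0 0.01 0.05 0.76 -0.05" --pt "0.3 0.13 0 0.02 0.04 0.76 -0.05" --pt "0.3 0.13 0 0.03 0.04 0.76 -0.05" --pt "0.3 0.13 0 0.04 0.05 0.77 -0.04" --pt "0.3 0.12 0 0.05 0.05 0.76 -0.05" --pt "0.3 0.12 0 0.06 0.04 0.76 -0.05"

```text
clock: 18.9
position: [0.5489, 0.2645, 0.2344]
ee_rot: [-0.905, -1.939, -0.522]
force: [0.2, 0.0, -1.6]
width: 0.604
gripper_force: 20.0
```

```bash
python3 log.py
python3 - <<'E'
from go import *
T,s=pose(); C=T; print(T.round(3),(T[:3,:3]@caxis(A,f)).round(3))
for g,ph,n in(((.48,.10,.26),152,8),((.478,.034,.13),170,8),((.478,.034,.06),170,5)): 
    C=go(toolT(g,np.radians(ph)),n,.3,C); print(C[:3,3])
E
```

```text
18.9 [ 0.252  0.897 -0.664  1.329 -0.441  1.512  0.506] [0.5489 0.2645 0.2344]
[[-0.322  0.766 -0.556  0.549]
 [ 0.384  0.642  0.664  0.264]
 [ 0.866  0.    -0.501  0.234]
 [ 0.     0.     0.     1.   ]] [-0.001  0.     1.   ]
[[0.3, -0.1, -0.82, -0.33, 0.42, 0.0, -0.24], [0.3, -0.07, -0.84, -0.29, 0.41, 0.0, -0.24], [0.3, -0.06, -0.85, -0.26, 0.42, 0.0, -0.24], [0.3, -0.04, -0.87, -0.22, 0.42, 0.0, -0.24], [0.3, -0.01, -0.87, -0.19, 0.41, 0.01, -0.24], [0.3, 0.01, -0.88, -0.15, 0.42, -0.0, -0.24], [0.3, 0.02, -0.88, -0.12, 0.42, -0.0, -0.24], [0.3, 0.05, -0.89, -0.07, 0.41, -0.0, -0.24]]
[0.4653899  0.10766033 0.25044686]
[[0.3, -0.64, -0.32, 0.19, 0.34, -0.0, -0.2], [0.3, -0.63, -0.33, 0.21, 0.34, -0.0, -0.19], [0.3, -0.62, -0.33, 0.22, 0.34, -0.0, -0.2], [0.3, -0.62, -0.34, 0.22, 0.34, -0.0, -0.2], [0.3, -0.61, -0.34, 0.24, 0.34, -0.0, -0.19], [0.3, -0.61, -0.34, 0.26, 0.34, -0.0, -0.2], [0.3, -0.6, -0.35, 0.26, 0.34, -0.0, -0.2], [0.3, -0.59, -0.35, 0.27, 0.34, -0.0, -0.19]]
[0.46185678 0.03679191 0.12054311]
[[0.3, -0.49, 0.0, 0.28, 0.0, -0.0, -0.0], [0.3, -0.48, 0.0, 0.28, 0.0, -0.0, -0.0], [0.3, -0.49, 0.0, 0.28, 0.0, -0.0, -0.0], [0.3, -0.48, 0.0, 0.28, 0.0, -0.0, -0.0], [0.3, -0.49, 0.0, 0.28, 0.0, -0.0, -0.0]]
[0.46191397 0.03677571 0.05043206]
```

Request:
carry_out --pt "0.3 -0.1 -0.82 -0.33 0.42 0 -0.24" --pt "0.3 -0.07 -0.84 -0.29 0.41 0 -0.24" --pt "0.3 -0.06 -0.85 -0.26 0.42 0 -0.24" --pt "0.3 -0.04 -0.87 -0.22 0.42 0 -0.24" --pt "0.3 -0.01 -0.87 -0.19 0.41 0 -0.24" --pt "0.3 0.01 -0.88 -0.15 0.42 0 -0.24" --pt "0.3 0.02 -0.88 -0.12 0.42 0 -0.24" --pt "0.3 0.05 -0.89 -0.07 0.41 0 -0.24"

```text
clock: 19.7
position: [0.4648, 0.1071, 0.2506]
ee_rot: [-0.51, -2.049, -0.291]
force: [0.6, -0.0, -0.1]
width: 0.607
gripper_force: 20.0
```

Request:
carry_out --pt "0.3 -0.64 -0.32 0.19 0.34 0 -0.2" --pt "0.3 -0.63 -0.33 0.21 0.34 0 -0.19" --pt "0.3 -0.62 -0.33 0.22 0.34 0 -0.2" --pt "0.3 -0.62 -0.34 0.22 0.34 0 -0.2" --pt "0.3 -0.61 -0.34 0.24 0.34 0 -0.19" --pt "0.3 -0.61 -0.34 0.26 0.34 0 -0.2" --pt "0.3 -0.6 -0.35 0.26 0.34 0 -0.2" --pt "0.3 -0.59 -0.35 0.27 0.34 0 -0.19"

```text
clock: 20.5
position: [0.462, 0.0364, 0.1201]
ee_rot: [-0.183, -2.091, -0.102]
force: [0.8, -0.4, -1.6]
width: 0.604
gripper_force: 20.0
```

```bash
python3 log.py
python3 - <<'E'
from h import *
T,s=pose(); print(T.round(3)); 
im=cam("side"); im2=cam("scene"); print(onplane(im,[[324,270]],.03))
cv2.imwrite("pics/chk.png",np.vstack([cv2.resize(im["pixels"][235:310,280:370,::-1],(360,300)),cv2.resize(im2["pixels"][160:260,260:380,::-1],(360,300))]))
E
```

```text
20.5 [ 0.29   1.064 -0.666  1.299  0.099  1.887  0.99 ] [0.462  0.0364 0.1201]
[[-0.494  0.172 -0.852  0.462]
 [ 0.089  0.985  0.148  0.036]
 [ 0.865 -0.002 -0.502  0.12 ]
 [ 0.     0.     0.     1.   ]]
[[0.55176281 0.25705963 0.03      ]]
```

View pics/chk.png

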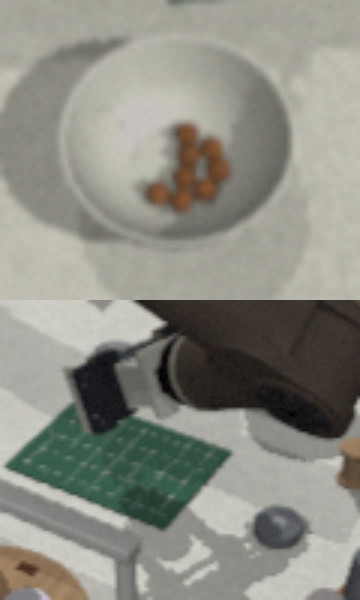

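The top crop shows all eight beads in the bowl, at (186,132), (190,155), (211,148), (220,168), (185,178), (205,187), (158,194) and (181,200). The bottom crop shows the hand over the mat. I'll lower the cup now.

Request:
carry_out --pt "0.3 -0.48 0 0.28 0 0 0" --pt "0.3 -0.48 0 0.28 0 0 0" --pt "0.3 -0.48 0 0.28 0 0 0" --pt "0.3 -0.48 0 0.28 0 0 0" --pt "0.3 -0.48 0 0.28 0 0 0" --pt "0.3 -0.35 0 0.2 0 0 0" --pt "0.3 0 0 0 0 0 0" --pt "0.3 0 0 0 0 0 0"

```text
clock: 21.4
position: [0.4616, 0.0375, 0.041]
ee_rot: [-0.183, -2.089, -0.103]
force: [0.1, 0.2, -0.4]
width: 0.6
gripper_force: 20.0
```

Request:
carry_out --pt "0.3 -0.07 0 0.04 0 0 0" --pt "0.3 -0.07 0 0.04 0 0 0" --pt "0.3 0 0 0 0 0 0"

```text
clock: 21.7
position: [0.4617, 0.0372, 0.037]
ee_rot: [-0.183, -2.09, -0.103]
force: [-0.2, -0.7, -0.4]
width: 0.601
gripper_force: 20.0
```

Request:
carry_out --pt "0.3 -0.035 0 0.02 0 0 0" --pt "0.3 0 0 0 0 0 0" --pt "0.3 0 0 0 0 0 0"

```text
clock: 22.0
position: [0.4617, 0.0373, 0.036]
ee_rot: [-0.183, -2.089, -0.103]
force: [-0.1, -0.5, -1.1]
width: 0.601
gripper_force: 20.0
```

Run:
```python
from h import *
T,s=pose(); im=cam("scene"); P=cloud(im).reshape(-1,3); hsv=cv2.cvtColor(im["pixels"],cv2.COLOR_RGB2HSV).reshape(-1,3)
print(T[:3,3],s["force"],s["joints"].round(2))
```

```text
[0.46167062 0.03728328 0.03604292] [-0.1229331  -0.53295017 -1.11511414] [ 0.28  1.17 -0.64  1.3   0.15  1.79  1.01]
```

Request:
carry_out --pt "0.3 -0.035 0 0.02 0 0 0" --pt "0.3 0 0 0 0 0 0"

```text
clock: 22.25
position: [0.4616, 0.0372, 0.0349]
ee_rot: [-0.183, -2.089, -0.103]
force: [-0.2, -0.2, -1.3]
width: 0.604
gripper_force: 20.0
```

Request:
carry_out --pt "0.3 -0.035 0 0.02 0 0 0" --pt "0.3 0 0 0 0 0 0"

```text
clock: 22.45
position: [0.4617, 0.0372, 0.0345]
ee_rot: [-0.183, -2.089, -0.103]
force: [0.4, -0.6, 4.7]
width: 0.601
gripper_force: 20.0
```

Contact came at the predicted height. I'll open, then retreat along the tool axis.

Request:
carry_out --pt "0.65 0 0 0 0 0 0" --pt "0.75 0 0 0 0 0 0" --pt "0.9 0 0 0 0 0 0" --pt "1 0 0 0 0 0 0" --pt "1 0 0 0 0 0 0" --pt "1 0 0 0 0 0 0" --pt "1 0 0 0 0 0 0"

```text
clock: 23.15
position: [0.4617, 0.0373, 0.0339]
ee_rot: [-0.183, -2.089, -0.103]
force: [-0.6, 0.3, -1.5]
width: 0.993
gripper_force: 0.0
```

Request:
carry_out --pt "1 0 0 -0.3 0 0 0" --pt "1 0 0 -0.5 0 0 0" --pt "1 0 0 -0.6 0 0 0" --pt "1 0 0 -0.6 0 0 0" --pt "1 0 0 -0.6 0 0 0" --pt "1 0 0 -0.6 0 0 0" --pt "1 0.4 0 -0.6 0 0 0" --pt "1 0.6 0 -0.4 0 0 0"

```text
clock: 23.95
position: [0.5363, 0.0248, 0.1048]
ee_rot: [-0.183, -2.094, -0.108]
force: [-1.1, 1.6, -1.3]
width: 0.999
gripper_force: 0.0
```

Request:
carry_out --pt "1 0.8 0 -0.4 0 0 0" --pt "1 0.8 0 -0.4 0 0 0" --pt "1 0.8 0 -0.4 0 0 0" --pt "1 0.8 0 -0.4 0 0 0" --pt "1 0.4 0 -0.2 0 0 0" --pt "1 0 0 0 0 0 0"

```text
clock: 24.55
position: [0.5016, 0.0311, 0.1889]
ee_rot: [-0.193, -2.127, -0.113]
force: [0.5, 0.1, 0.3]
width: 0.999
gripper_force: 0.0
```

```bash
python3 log.py
python3 - <<'E'
from h import *
from scipy.optimize import least_squares
for n in("scene","side"):
    im=cam(n); save(im,n+"_end.png"); P=cloud(im).reshape(-1,3); hsv=cv2.cvtColor(im["pixels"],cv2.COLOR_RGB2HSV).reshape(-1,3)
    for nm,(x,y),r,z0,z1 in(("cup",(.478,.033),.028,.012,.066),("tin",(.632,-.254),.025,.032,.078),("bowl",(.549,.2635),.071,.046,.07)):
        m=(np.hypot(P[:,0]-x,P[:,1]-y)<r+.03)&(P[:,2]>z0)&(P[:,2]<z1)&(hsv[:,1]<60); p=P[m]
        if m.sum()<20: print(n,nm,"few"); continue
        s=least_squares(lambda c:np.hypot(p[:,0]-c[0],p[:,1]-c[1])-r,[x,y],loss="soft_l1",f_scale=.002); print(n,nm,s.x.round(4),m.sum(),"top",np.percentile(P[(np.hypot(P[:,0]-x,P[:,1]-y)<r+.01)][:,2],98).round(3))
a=[cv2.imread(f"pics/{n}_end.png") for n in("scene","side")]
cv2.imwrite("pics/end.png",np.vstack([cv2.resize(a[0][120:320,140:440],(450,300)),cv2.resize(a[1][70:310,180:420],(450,300))]))
E
```

```text
24.55 [ 0.097  0.937 -0.266  1.184 -0.101  2.002  1.22 ] [0.5016 0.0311 0.1889]
scene cup [0.4741 0.0327] 274 top 0.07
scene tin [ 0.6319 -0.254 ] 209 top 0.227
scene bowl [0.5483 0.2606] 79 top 0.055
side cup [0.4771 0.0368] 387 top 0.071
side tin few
side bowl [0.5507 0.2663] 498 top 0.057
```

View pics/end.png

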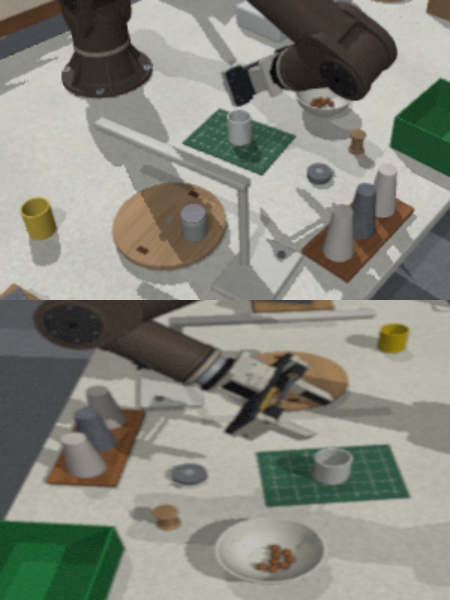

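The scene crop shows the empty cup standing on the mat at (239,127), the beads in the bowl at (322,102) and the tin on the turntable at (193,222). The side crop agrees: cup at (333,466), beads at (277,558). The hand is clear; I'll just ease joint 6 off its limit before handing in.

Request:
carry_out --pt "1 0 0 0 0 -0.7 0" --pt "1 0 0 0 0 -0.7 0" --pt "1 0 0 0 0 -0.7 0" --pt "1 0 0 0 0 -0.7 0" --pt "1 0 0 0 0 0 0" --pt "1 0 0 0 0 0 0" --pt "1 0 0 0 0 0 0"

```text
clock: 25.35
position: [0.5011, 0.0307, 0.1864]
ee_rot: [-0.22, -2.4, -0.089]
force: [-1.2, -0.6, 0.6]
width: 0.999
gripper_force: 0.0
```

```bash
python3 log.py; python3 -c "
from cell import arm
print(arm.sign_off())"
```

```text
25.35 [ 0.104  0.762 -0.277  1.354 -0.046  1.743  1.228] [0.5011 0.0307 0.1864]
the job is handed in; nothing more can be done
None
```

The job is handed in at 25.4 s: all eight beads are in the bowl, the empty cup stands upright near the middle of the mat, and the tin and bowl are where they were; no verdict came back, and joint 6 twice read 2.00, right at its limit of 2.

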